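Weigh the loose sample vials on the spring balance

ROBOT

A 7-joint arm with a two-finger parallel gripper is mounted at the origin on the work surface. World frame = base frame: x ahead of the robot, y to its left, z up, the work surface at z = 0. Lengths are in m, angles in rad, forces in N, time in s.
With the tool pointing down it reaches from about 0.425 to 0.875 m from the base axis. Payload 9.9 kg.
Tool frame: the origin (TCP) lies at the very end of the fingers, on their centre line; the grasp point (between the pads) lies 19 mm behind it; z points along the fingers, y is the line along which they close (so a half turn about z gives the same grasp; the last joint's range is limited). The gripper opens to 85 mm and grips with 20 to 120 N. Pads are 22 mm wide; open, the fingers measure 114 mm over their backs; the gripper's body (76 mm by 85 mm) begins 54 mm behind the grasp point. The pads swing forward as they close: fully open they stand 13 mm farther back than shut.
Start: joints at [1.211, 0.576, 0.025, 1.437, -0.015, 1.129, -0.057], TCP at [0.184, -0.649, 0.203] pointing down, gripper open.
Joint ranges: [-2.76, 2.76], [-0.34, 2.15], [-1.52, 1.57], [0.19, 2.46], [-1.09, 4.23], [0.17, 1.99], [-2.82, 2.82]. Speed limits (rad/s): [2.22, 2.22, 3.01, 3.01, 3.14, 3.14, 3.14].

INTERFACE

Orientations are given as a unit quaternion [w, x, y, z].
In Python, from cell import sense, camera, sign_off gives the robot as it stands.
- The arm moves only by the tool move_arm, never from a script. Its argument "rows" is a list that holds one entry, the list of rows, each a list of 7 numbers: the opening, from 0 (shut) to 1 (fully open), then the shift along the tool's x, y, z in m, then the turn, a rotation vector about the tool's x, y, z in degrees. In form: [[[gripper, x, y, z, rx, ry, rz], ...]]. A call has 1 to 12 rows; each row shifts and turns the commanded pose from where the row before left it, along the tool's axes as they then stand; what a row does not reach is not made up. A row lasts 1/10 s, in which the tool goes at most 50 mm and 8.59 degrees, less where a joint would pass 70% of its speed; a pose out of reach is approached as far as the arm can. A call is refused whole if a number of a shift passes 0.05 or a number of a turn 8.59, either way. A call with a gripper value outside its range is refused whole. The fingers move at their own pace and stop on an object; the grip force is fixed at half the most. Time passes only in rows, so rows that do not move let the fingers close. It gives the time, the measured TCP pose, the force, the opening and the grip force at its end, in the units of the state.
- sense(): the state, without advancing time (a new reading comes with each control period).
- camera(name): name is "side" or "top"; returns a dict with "frame" (400x640x3 uint8, red, green, blue), "fx", "fy", "cx", "cy" (pixels), "R" (3x3) and "t" (3): a world point X has camera coordinates R X + t. Camera axes: x right, y down, z forward; pixel columns grow to the right and rows downward; lengths in m; the calibration is good to about 2 mm. A picture is of the moment at which its call begins. There is no depth.
- sign_off(): hands the job in; it is judged then, once.
The state is a dict: "t": time; "qpos": joint angles; "joint_velocities": joint speeds; "joint_efforts": joint torques, N m; "eef_pos": TCP position; "orientation": TCP orientation; "wrist_force": force on the tool from outside, world axes, zero at the start; "wrist_torque": the same for the moment, N m; "finger_gap": finger opening in m; "grasp_force": force on a finger pad.
Only numpy, scipy, OpenCV 4.12 (cv2) and the standard library are available. Lean on these libraries where they do the work, as an engineer would, in place of code of your own. Each camera call takes 0.05 s, during which the arm holds its last target. There are 200 camera calls.

TASK

Lay all the sample vials lying in the grey tray into the blue carrier, one to a cradle and shared between its two long sides so that it will hang about level. Then hang the loaded carrier by its two pins in both yellow hooks of the spring balance, letting its weight down slowly so the pointer does not jerk, let go, and wait until it hangs still and about level for two seconds. Finally lift it off and set it back squarely on the middle of its green mat with all the vials still in their cradles; leave the beaker and the amber jar where they are.

Things in the scene. Friction and masses are not known exactly. Their poses are not given: they have to be found in the camera images.
- vial1: capped amber vial with a white cap, a plain cylinder 34 mm in diameter and 76 mm long, about 60 g, lying on its side, free to roll; may be absent. Origin on its axis at mid-length; own x is its axis, towards the cap. Which way the cap points does not matter
- vial2: capped amber vial with a white cap, a plain cylinder 34 mm in diameter and 76 mm long, about 60 g, lying on its side, free to roll; may be absent. Origin on its axis at mid-length; own x is its axis, towards the cap. Which way the cap points does not matter
- vial3: capped amber vial with a white cap, a plain cylinder 34 mm in diameter and 76 mm long, about 60 g, lying on its side, free to roll; may be absent. Origin on its axis at mid-length; own x is its axis, towards the cap. Which way the cap points does not matter
- vial4: capped amber vial with a white cap, a plain cylinder 34 mm in diameter and 76 mm long, about 60 g, lying on its side, free to roll; may be absent. Origin on its axis at mid-length; own x is its axis, towards the cap. Which way the cap points does not matter
- tray: fixed grey tray the vials start in, 237 x 235 mm, floor 3 mm above the bench, two troughs along its own y, each 90 mm wide and centred 67.5 mm either side of the middle, with a flat land 45 mm wide between them; land and outer rims are 13 mm high over the bench. Origin at the centre of its underside
- carrier: loose blue carrier, 0.42 kg, floor 154 x 200 mm (own x by y), 4 mm thick. Origin at the centre of its underside, z up. Four cradles between ribs that run along own y (30 mm between ribs, rib tops 12 mm above the origin), parted by a 12 mm high wall at y = 0; end plates 60 mm wide, 72 mm high, inner faces at y = +-96 mm
- cradle1 (a point): centre of one cradle of the carrier (own x = 48 mm, y = 49 mm in the carrier's frame), 21 mm above its underside: where the middle of a vial's axis comes to lie, the vial along the carrier's y; axes are the carrier's
- cradle2 (a point): centre of one cradle of the carrier (own x = -48 mm, y = -49 mm in the carrier's frame), 21 mm above its underside: where the middle of a vial's axis comes to lie, the vial along the carrier's y; axes are the carrier's
- cradle3 (a point): centre of one cradle of the carrier (own x = -48 mm, y = 49 mm in the carrier's frame), 21 mm above its underside: where the middle of a vial's axis comes to lie, the vial along the carrier's y; axes are the carrier's
- cradle4 (a point): centre of one cradle of the carrier (own x = 48 mm, y = -49 mm in the carrier's frame), 21 mm above its underside: where the middle of a vial's axis comes to lie, the vial along the carrier's y; axes are the carrier's
- carrier_grip (a point): point in the carrier's central white upright grip plate (10 mm thick in own x, 50 mm long in y, top 72 mm above the carrier's origin), 58 mm above the carrier's origin, on its middle; axes are the carrier's; pinch the plate here across own x
- carrier_pins (a point): midpoint of the line through the carrier's two steel hanging pins, 62 mm above the carrier's origin. The pins are 10 mm in diameter and stick out of the end plates along own y, from 100 to 135 mm either side of this point
- mat: fixed green mat, 180 x 250 mm (own x by y), 2 mm thick, where the carrier stands at the start. Origin at the centre of its underside
- scale: fixed spring balance. Origin on the bench, under the place where the carrier hangs; own z up. Base plate 160 mm wide and 18 mm high from own x = -30 to 230 mm; column 262 mm high at own x = 175 to 205 mm, its dial plate at the side. Twin hook arms reach from the column towards own -x
- hook_seat (a point): point midway between the two yellow V hooks, where the carrier's pin midpoint comes to lie; the pins then lie along own y (either way round), own x points to the column; 190 mm above the bench unloaded, moves down with the hooks. Hooks 8 mm thick at own y = +-118 mm, open upward, 44 mm wide at the mouth, sides at 45 degrees, tips 14 mm above this point
- hook_bar (a point): middle of the steel cross bar (244 mm along own y, 12 mm thick) behind the hanging place, 148 mm towards the column from the hook seat and 22 mm lower; two arms 10 mm high join it to the hooks
- hook (a joint): how far the balance's hooks and red pointer are pulled down, m: 0 unloaded, up to 0.075; about 160 N/m, so the loaded carrier brings it to 0.03 to 0.045; lightly damped
- beaker: clear beaker, 64 mm wide, 75 mm high, bystander. Origin at its underside
- reagent: amber jar, 60 mm wide, 75 mm high, bystander. Origin at its underside

How it is judged:
On the way, in this order (a step that is already met when the one before it is completed fails the run):
1. every vial lies in a cradle of the carrier, the carrier standing on the bench and let go ((distance between vial1 and cradle1 below 0.018 m or distance between vial1 and cradle2 below 0.018 m or distance between vial1 and cradle3 below 0.018 m or distance between vial1 and cradle4 below 0.018 m) and (distance between vial2 and cradle1 below 0.018 m or distance between vial2 and cradle2 below 0.018 m or distance between vial2 and cradle3 below 0.018 m or distance between vial2 and cradle4 below 0.018 m) and (distance between vial3 and cradle1 below 0.018 m or distance between vial3 and cradle2 below 0.018 m or distance between vial3 and cradle3 below 0.018 m or distance between vial3 and cradle4 below 0.018 m) and (distance between vial4 and cradle1 below 0.018 m or distance between vial4 and cradle2 below 0.018 m or distance between vial4 and cradle3 below 0.018 m or distance between vial4 and cradle4 below 0.018 m) and height (world z) of carrier below 0.012 m and angle between carrier's own z axis and vertical below 0.06 rad and contact force between the fingers and carrier below 0.1 N and value of joint hook below 0.004 m), for 0.2 s.
2. the loaded carrier hangs from the hooks, let go, still and about level (within 0.2 rad), for 1 s ((distance between vial1 and cradle1 below 0.018 m or distance between vial1 and cradle2 below 0.018 m or distance between vial1 and cradle3 below 0.018 m or distance between vial1 and cradle4 below 0.018 m) and (distance between vial2 and cradle1 below 0.018 m or distance between vial2 and cradle2 below 0.018 m or distance between vial2 and cradle3 below 0.018 m or distance between vial2 and cradle4 below 0.018 m) and (distance between vial3 and cradle1 below 0.018 m or distance between vial3 and cradle2 below 0.018 m or distance between vial3 and cradle3 below 0.018 m or distance between vial3 and cradle4 below 0.018 m) and (distance between vial4 and cradle1 below 0.018 m or distance between vial4 and cradle2 below 0.018 m or distance between vial4 and cradle3 below 0.018 m or distance between vial4 and cradle4 below 0.018 m) and value of joint hook above 0.02 m and velocity of joint hook between -0.015 and 0.015 m/s and linear speed of carrier below 0.03 m/s and angle between carrier's own z axis and vertical below 0.2 rad and height (world z) of carrier above 0.05 m and contact force between each of the fingers, the arm and carrier below 0.1 N), for 1 s.
At the end, for the whole second after the job is handed in: the carrier stands flat and still on the green mat, within 25 mm of its middle and 0.15 rad of square (either way round), every vial lying in a cradle (its middle within 18 mm of the cradle's centre), the balance unloaded ((distance between vial1 and cradle1 below 0.018 m or distance between vial1 and cradle2 below 0.018 m or distance between vial1 and cradle3 below 0.018 m or distance between vial1 and cradle4 below 0.018 m) and (distance between vial2 and cradle1 below 0.018 m or distance between vial2 and cradle2 below 0.018 m or distance between vial2 and cradle3 below 0.018 m or distance between vial2 and cradle4 below 0.018 m) and (distance between vial3 and cradle1 below 0.018 m or distance between vial3 and cradle2 below 0.018 m or distance between vial3 and cradle3 below 0.018 m or distance between vial3 and cradle4 below 0.018 m) and (distance between vial4 and cradle1 below 0.018 m or distance between vial4 and cradle2 below 0.018 m or distance between vial4 and cradle3 below 0.018 m or distance between vial4 and cradle4 below 0.018 m) and horizontal distance between carrier and mat below 0.025 m and angle between the x axis of carrier and the x axis of mat, either way round below 0.15 rad and height (world z) of carrier below 0.006 m and angle between carrier's own z axis and vertical below 0.04 rad and linear speed of carrier below 0.01 m/s and value of joint hook below 0.004 m); the robot touches nothing.
It fails at once if the beaker is moved more than 30 mm (distance of beaker from where it was at the start of the episode above 0.03 m).
It fails at once if the amber jar is moved more than 30 mm (distance of reagent from where it was at the start of the episode above 0.03 m).
It fails at once if the load is dropped onto the balance: its hooks move down faster than 0.25 m/s (velocity of joint hook above 0.25 m/s).
Of vial1, vial2, vial3, vial4 only 2 to 4 are there at a start; the rules pass over those that are not, and their reading is None.
At some moment in a run one of vial1, vial2, vial3, vial4 may be knocked a few centimetres aside while the robot is not near it.
It also fails if it takes over 210 s, if anything falls off the work surface, if the arm or the gripper's body presses on something with over 40 N, if the wrist force passes 120 N, or if a joint passes its speed limit or range.

## Working session

There is one attempt and no reset: what is moved stays moved. The work goes in short steps, Python scripts to look and compute and a tool call to move; the robot and the scene stay as the last step left them, time stands still between calls to the robot, and variables do not carry over. Pictures are saved under pics/ and viewed, at most 14 in all, crops included, and the job is handed in when it is done.

Besides the shell and the picture viewer there is one more tool, called after "Call:" by a JSON object that holds its "fn" and its "kwargs", one argument or row to a line. move_arm: Moves the arm, as the interface text tells. Its arguments: {"type":"object","properties":{"rows":{"type":"array","items":{"type":"array","items":{"type":"array","items":{"type":"number"}}}}},"required":["rows"]}

```bash
mkdir -p pics; ls; python3 - <<'E'
from cell import sense,camera
import cv2,numpy as np
s=sense()
print({k:np.round(v,3) for k,v in s.items()})
for n in("side","top"):
    c=camera(n); cv2.imwrite(f"pics/{n}0.png",c["frame"][:,:,::-1]); print(n,c["fx"],c["cx"],c["cy"],np.round(c["R"],3).tolist(),np.round(c["t"],3), np.round(-np.array(c["R"]).T@c["t"],3))
E
```

```text
pics
{'t': np.float64(0.0), 'qpos': array([ 1.211,  0.577,  0.025,  1.438, -0.015,  1.129, -0.057]), 'joint_velocities': array([ 0.   ,  0.002, -0.001,  0.001, -0.   ,  0.   ,  0.   ]), 'joint_efforts': array([-1.0000e-03, -7.6575e+01,  2.2500e+00, -2.8597e+01,  1.5000e-02,
        1.3000e-02, -0.0000e+00]), 'eef_pos': array([ 0.184, -0.649,  0.202]), 'orientation': array([-0.001,  0.991,  0.137, -0.   ]), 'wrist_force': array([ 0.159, -0.322,  0.471]), 'wrist_torque': array([-0.039, -0.   ,  0.001]), 'grasp_force': np.float64(0.0), 'finger_gap': np.float64(0.085)}
side 505.0969555782433 325.8213519305375 201.0897319352003 [[1.0, -0.028, 0.009], [-0.015, -0.767, -0.641], [0.025, 0.641, -0.767]] [-0.601  0.085  1.326] [ 0.569 -0.801  1.077]
top 449.9232567613973 317.19591791036004 197.00695199901696 [[-0.027, -1.0, -0.016], [-0.981, 0.029, -0.19], [0.19, 0.011, -0.982]] [0.007 0.638 1.46 ] [ 0.349 -0.028  1.555]
```

View pics/side0.png

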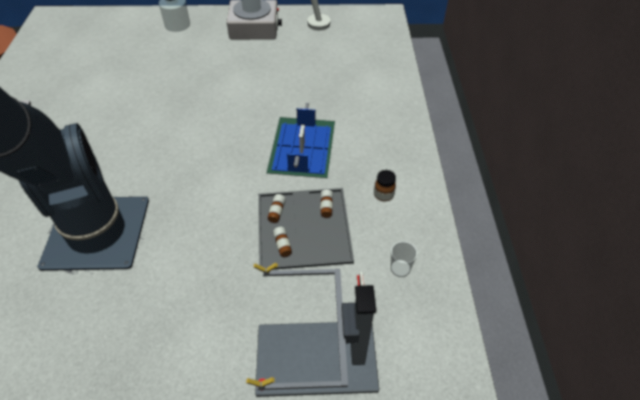

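View pics/top0.png

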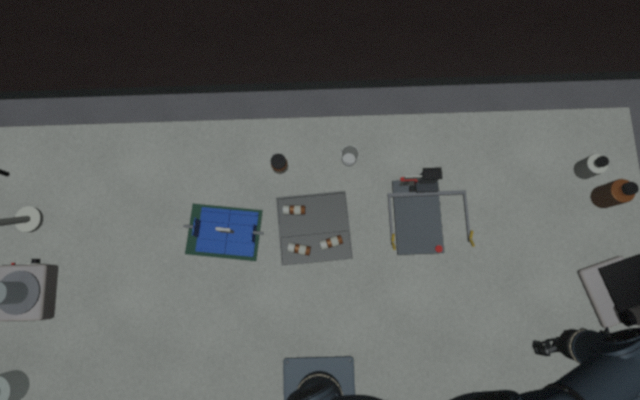

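Three vials are in the tray (top image at about (293,210), (299,249), (331,242)). The carrier is at (225,231) and the scale hooks are at (392,241) and (472,239).

```bash
cat > h.py <<'E'
import numpy as np,cv2
from cell import sense,camera
def shot(n):
    c=camera(n); c["R"]=np.array(c["R"]);c["t"]=np.array(c["t"]); c["bgr"]=np.ascontiguousarray(c["frame"][:,:,::-1]); c["hsv"]=cv2.cvtColor(c["bgr"],cv2.COLOR_BGR2HSV); return c
def ray(c,p):
    d=np.array([(p[0]-c["cx"])/c["fx"],(p[1]-c["cy"])/c["fy"],1.]); o=-c["R"].T@c["t"]; return o,c["R"].T@d
def plane(c,p,z):
    o,d=ray(c,p); return o+d*(z-o[2])/d[2]
def proj(c,X):
    q=c["R"]@np.array(X)+c["t"]; return np.array([c["fx"]*q[0]/q[2]+c["cx"],c["fy"]*q[1]/q[2]+c["cy"]])
def tri(c1,p1,c2,p2):
    o1,d1=ray(c1,p1);o2,d2=ray(c2,p2)
    A=np.stack([d1,-d2],1); s,_,_,_=np.linalg.lstsq(A,o2-o1,rcond=None)
    a,b=o1+d1*s[0],o2+d2*s[1]; return (a+b)/2,np.linalg.norm(a-b)
def blobs(c,lo,hi,amin=8,roi=None):
    m=cv2.inRange(c["hsv"],np.array(lo),np.array(hi))
    if roi: k=np.zeros_like(m);k[roi[1]:roi[3],roi[0]:roi[2]]=255;m&=k
    n,l,st,ce=cv2.connectedComponentsWithStats(m)
    return [(ce[i],st[i],(l==i)) for i in range(1,n) if st[i][4]>=amin]
def rect(mask):
    ys,xs=np.nonzero(mask); return cv2.minAreaRect(np.stack([xs,ys],1).astype(np.float32))
E
python3 - <<'E'
from h import *
T=shot("top");S=shot("side")
a=cv2.resize(T["bgr"][180:280,170:370],None,fx=4,fy=4,interpolation=cv2.INTER_CUBIC)[:,:]
b=cv2.resize(S["bgr"][95:275,250:410],None,fx=3,fy=3,interpolation=cv2.INTER_CUBIC)
cv2.imwrite("pics/a.png",a);cv2.imwrite("pics/b.png",b)
for c,n in((T,"T"),(S,"S")):
  for nm,lo,hi in(("blue",(105,150,60),(130,255,255)),("green",(50,60,30),(95,255,140)),("yellow",(18,150,100),(32,255,255)),("amber",(3,120,50),(17,255,220)),("steel/cap",(0,0,190),(179,60,255))):
    for ce,st,_ in blobs(c,lo,hi):
      if st[4]<6000: print(n,nm,ce.round(1),st, T["hsv"][0,0] if 0 else "")
E
```

```text
T blue [226.3 231.5] [ 196  208   62   48 2291] 
T green [198.3 211.2] [191 204  34  21 151] 
T green [252.1 216.3] [226 208  36  23  86] 
T green [214.6 248.5] [186 229  73  31 373] 
T amber [619.6 191.3] [611 180  23  22 273] 
T amber [291.  209.4] [290 207   3   6   8] 
T amber [302.5 209.5] [302 207   2   6  12] 
T amber [339.7 239.3] [338 237   4   6  13] 
T amber [307.4 250.6] [306 248   4   6  15] 
S blue [47.4  7. ] [   0    0  158   26 1204] 
S blue [206.4   1.1] [187   0  42   4 131] 
S blue [293.8   1. ] [278   0  32   3  94] 
S blue [411.2   8.5] [ 319    0  128   23 1109] 
S blue [302.4 145.6] [ 272  110   59   64 2412] 
S green [300.5 147.3] [268 118  66  59 525] 
S yellow [259.3 267.3] [255 265   9   5  18] 
S yellow [272.  266.7] [268 264   9   7  24] 
S yellow [267.2 381.3] [263 379  10   6  38] 
S yellow [253.5 381.8] [248 380  11   5  34] 
S amber [ 5.2 37.4] [  0  26  15  30 276] 
S amber [384.  188.1] [376 182  18  11 105] 
S amber [326.6 197.7] [323 197   8   3  14] 
S amber [277.5 203. ] [274 202   8   4  16] 
S amber [325.9 211.5] [321 208  10   9  64] 
S ambe
[... 6728 characters left out ...]
4   5   6  18] 
S steel/cap [ 27.5 366.5] [ 27 365   2   4   8] 
S steel/cap [435.3 367.1] [432 365   7   6  23] 
S steel/cap [218.3 372. ] [215 370   7   6  23] 
S steel/cap [394.3 373.1] [393 372   4   3   9] 
S steel/cap [387.7 375.8] [386 375   4   3  10] 
S steel/cap [418.1 375.4] [415 374   8   4  18] 
S steel/cap [411.2 378.7] [409 377   5   4  12] 
S steel/cap [401.7 382. ] [400 379   6   7  27] 
S steel/cap [167.9 381.1] [167 380   3   3   8] 
S steel/cap [198.6 380.7] [196 380   7   3  15] 
S steel/cap [190.7 384.2] [189 383   4   4  12] 
S steel/cap [180.  387.5] [177 385   7   6  22] 
S steel/cap [477.6 386.6] [476 385   4   4  13] 
S steel/cap [428.3 387.1] [427 386   4   3   9]
```

View pics/a.png

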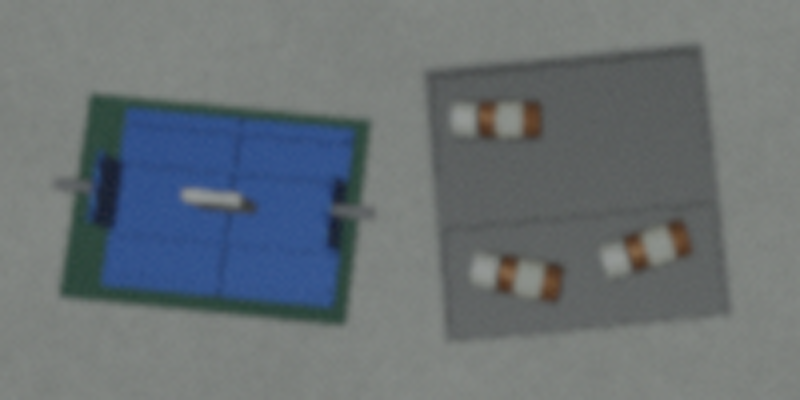

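View pics/b.png

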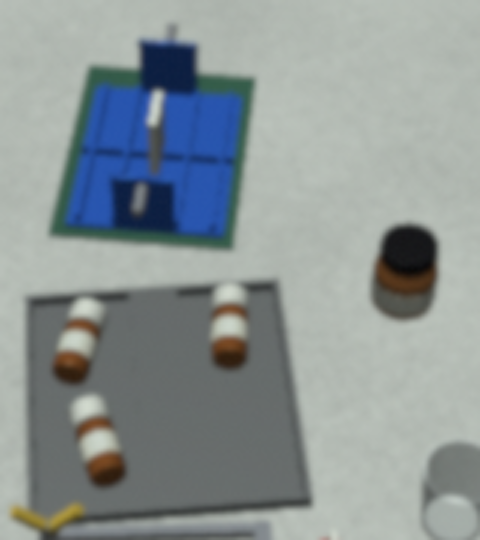

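The two views agree. Side crop: three vials (cap end up the image), carrier on its mat, hook V visible at bottom left. Now the positions.

```bash
python3 - <<'E'
from h import *
np.set_printoptions(precision=4,suppress=True)
T=shot("top");S=shot("side")
# vials, top & side
def vials(c,roi):
    h=c["hsv"]; x0,y0,x1,y1=roi
    k=np.zeros(h.shape[:2],np.uint8)
    sub=h[y0:y1,x0:x1]; m=((sub[...,1]>90)|(sub[...,2]>150)).astype(np.uint8)*255
    k[y0:y1,x0:x1]=m; k=cv2.morphologyEx(k,cv2.MORPH_CLOSE,np.ones((3,3)))
    n,l,st,ce=cv2.connectedComponentsWithStats(k)
    for i in range(1,n):
        if st[i][4]>60:
            r=rect(l==i); b=cv2.boxPoints(r); 
            W=[plane(c,p,.02)[:2] for p in b]; e=[np.linalg.norm(W[0]-W[1]),np.linalg.norm(W[1]-W[2])]
            d=(W[1]-W[0]) if e[0]>e[1] else W[2]-W[1]
            print(r[0],st[i][4],"world",plane(c,r[0],.02)[:2],"len/wid",sorted(np.round(e,3)),"axis deg",np.degrees(np.arctan2(d[1],d[0]))%180)
print("T");vials(T,(280,196,348,262));print("S");vials(S,(262,192,345,262))
L=plane(T,(170+57/4,180+184/4),.064);R=plane(T,(170+373/4,180+212/4),.064);print("pins",L,R,np.linalg.norm(L-R),(L+R)/2,np.degrees(np.arctan2(*(L-R)[1::-1])))
m=[plane(T,(170+a/4,180+b/4),.002) for a,b in((90,95),(370,122),(343,322),(60,296))]
m=np.array(m);print("mat",m[:,:2],m.mean(0),[np.linalg.norm(m[i]-m[i-1]) for i in range(4)],np.degrees(np.arctan2(*(m[0]-m[1])[1::-1])))
# blue floor: 
q=[b for b in blobs(T,(105,150,60),(130,255,255),500)][0]; r=rect(q[2]);print(r, plane(T,r[0],.006))
tr=np.array([plane(T,(170+a/4,180+b/4),.013) for a,b in((427,72),(700,45),(730,314),(449,341))]);print("tray",tr.mean(0),np.degrees(np.arctan2(*(tr[0]-tr[1])[1::-1])),np.linalg.norm(tr[0]-tr[1]),np.linalg.norm(tr[2]-tr[1]))
f=plane(S,(265.6,267),.202);n=plane(S,(260.3,381.6),.202);print("hooks S",f,n,np.linalg.norm(f-n),(f+n)/2)
for st in blobs(T,(15,90,60),(35,255,255),3,(380,150,490,270)): print(st[0],st[1],plane(T,st[0],.202))
cv2.imwrite("pics/c.png",cv2.resize(np.hstack([T["bgr"][150:270,370:490],S["bgr"][255:400,230:390][:120]]),None,fx=2.8,fy=2.8,interpolation=cv2.INTER_CUBIC))
cv2.imwrite("pics/d.png",np.hstack([cv2.resize(T["bgr"][150:270,375:490],None,fx=3.4,fy=3.4,interpolation=cv2.INTER_CUBIC),cv2.resize(S["bgr"][255:400,240:380],None,fx=2.8,fy=2.814,interpolation=cv2.INTER_CUBIC)]))
E
```

```text
T
S
(326.0, 204.0) 239 world [0.6035 0.0714] len/wid [np.float64(0.028), np.float64(0.085)] axis deg 88.04383651118458
(275.5283203125, 207.65093994140625) 256 world [0.4672 0.0614] len/wid [np.float64(0.032), np.float64(0.096)] axis deg 79.88210420448037
(282.0000305175781, 241.0) 307 world [ 0.4877 -0.049 ] len/wid [np.float64(0.03), np.float64(0.093)] axis deg 104.53956374835688
pins [0.5515 0.4363 0.064 ] [0.5204 0.1713 0.064 ] 0.2667567189042169 [0.5359 0.3038 0.064 ] 83.30110365258491
mat [[0.638  0.4287]
 [0.6067 0.1819]
 [0.4336 0.2057]
 [0.4626 0.4501]] [0.5352 0.3166 0.002 ] [np.float64(0.17666632542480606), np.float64(0.24876932961295267), np.float64(0.1746413603348939), np.float64(0.24606556389518017)] 82.76047412276252
((226.6201934814453, 231.26780700683594), (57.89585494995117, 44.05910873413086), 5.572197437286377) [0.5367 0.3062 0.006 ]
tray [0.5393 0.0026 0.013 ] 94.0375593615644 0.2396714572181123 0.2343813280689968
hooks S [ 0.4702 -0.2424  0.202 ] [ 0.4724 -0.4764  0.202 ] 0.23393458645074464 [ 0.4713 -0.3594  0.202 ]
[470.9737 237.7368] [469 231   5  15  38] [ 0.4724 -0.4699  0.202 ]
[392.7931 240.7586] [392 234   3  15  29] [ 0.47  -0.236  0.202]
```

View pics/d.png

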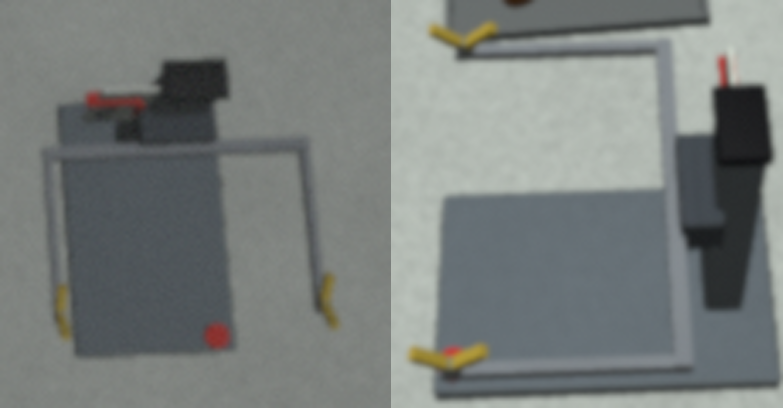

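Hook V centres triangulate to (0.472, -0.237) and (0.472, -0.473) at z 0.193. Their span is 0.236, as specified, so the seat is about (0.472, -0.355, 0.19). I'll turn the tool to yaw 90° and measure the vials.

Call:
{"fn": "move_arm", "kwargs": {
  "rows": [
    [[1, 0, 0, -0.02, 0, 0, -8.25], [1, 0, 0, -0.02, 0, 0, -8.25], [1, 0, 0, -0.02, 0, 0, -8.25], [1, 0, 0, -0.02, 0, 0, -8.25], [1, 0, 0, -0.02, 0, 0, -8.25], [1, 0, 0, -0.02, 0, 0, -8.25], [1, 0, 0, 0, 0, 0, -8.25], [1, 0, 0, 0, 0, 0, -8.25], [1, 0, 0, 0, 0, 0, -8.25], [1, 0, 0, 0, 0, 0, 0]]
  ]
}}

```text
t: 1.3
eef_pos: [0.1836, -0.6495, 0.3225]
orientation: [-0.0, 0.706, 0.708, 0.0]
wrist_force: [-0.3, -0.1, 0.1]
finger_gap: 0.0856
grasp_force: 0.0
```

```bash
cat >> h.py <<'E'
def pose():
    s=sense(); w,x,y,z=s["orientation"]; from scipy.spatial.transform import Rotation as Ro
    M=Ro.from_quat([x,y,z,w]).as_matrix(); return s,M
def st():
    s,M=pose(); print("t %.2f"%s["t"],"tcp",np.round(s["eef_pos"],4),"yaw %.2f"%np.degrees(np.arctan2(M[1,0],M[0,0])),"tilt",np.round(M[:2,2],4),"F",np.round(s["wrist_force"],1),"gap %.4f"%s["finger_gap"],"g %.1f"%s["grasp_force"])
def to(x,y,z,yaw=None):
    s,M=pose(); d=M.T@(np.array([x,y,z])-s["eef_pos"]); print("shift(tool)",np.round(d,4),"rz",None if yaw is None else np.round((np.degrees(np.arctan2(M[1,0],M[0,0]))-yaw+180)%360-180,2))
def vials(roi=(278,190,352,266),zz=.025,T=None):
    T=T or shot("top"); h=T["hsv"]; x0,y0,x1,y1=roi
    sub=h[y0:y1,x0:x1].astype(int); m=((sub[...,1]>60)|(sub[...,2]>125)).astype(np.uint8)*255
    k=np.zeros(h.shape[:2],np.uint8);k[y0:y1,x0:x1]=m;k=cv2.morphologyEx(k,cv2.MORPH_CLOSE,np.ones((3,3)))
    n,l,s,ce=cv2.connectedComponentsWithStats(k); out=[]
    for i in range(1,n):
        if 80<s[i][4]<500:
            r=rect(l==i);W=[plane(T,p,zz)[:2] for p in cv2.boxPoints(r)];e=[np.linalg.norm(W[0]-W[1]),np.linalg.norm(W[1]-W[2])]
            d=(W[1]-W[0]) if e[0]>e[1] else W[2]-W[1]
            print("vial",np.round(r[0],1),s[i][4],"xy",np.round(plane(T,r[0],zz)[:2],4),"LxW",np.round(sorted(e),3),"axis %.1f"%(np.degrees(np.arctan2(d[1],d[0]))%180))
E
python3 - <<'E'
from h import *
st();vials()
E
```

```text
t 1.30 tcp [ 0.1836 -0.6495  0.3225] yaw 90.18 tilt [0.0001 0.0003] F [-0.3 -0.1  0.1] gap 0.0856 g 0.0
vial [307.5 192.5] 202 xy [0.6615 0.0221] LxW [0.018 0.205] axis 88.3
vial [350.9 211.1] 139 xy [ 0.5918 -0.1258] LxW [0.021 0.151] axis 5.4
vial [293.5 209.5] 154 xy [0.6032 0.0717] LxW [0.024 0.073] axis 88.3
vial [331.2 242. ] 155 xy [ 0.4878 -0.0543] LxW [0.028 0.074] axis 106.8
vial [298.6 248.5] 163 xy [0.4688 0.0566] LxW [0.028 0.076] axis 78.1
vial [322.5 262.5] 185 xy [ 0.4195 -0.0229] LxW [0.017 0.192] axis 88.4
```

Call:
{"fn": "move_arm", "kwargs": {
  "rows": [
    [[1, 0.045, 0.04, 0, 0, 0, 0], [1, 0.045, 0.04, 0, 0, 0, 0], [1, 0.045, 0.04, 0, 0, 0, 0], [1, 0.045, 0.04, 0, 0, 0, 0], [1, 0.045, 0.04, 0, 0, 0, 0], [1, 0.045, 0.04, 0, 0, 0, 0], [1, 0.045, 0.04, 0, 0, 0, 0], [1, 0.045, 0.005, 0, 0, 0, 0], [1, 0.045, 0, 0.02, 0, 0, 0], [1, 0.045, 0, 0.03, 0, 0, 0], [1, 0.045, 0, 0.03, 0, 0, 0], [1, 0.045, 0, 0.03, 0, 0, 0]]
  ]
}}

```text
t: 2.55
eef_pos: [0.4206, -0.1714, 0.2188]
orientation: [0.001, 0.709, 0.706, 0.0]
wrist_force: [1.1, 0.2, 0.7]
finger_gap: 0.085
grasp_force: 0.0
```

Call:
{"fn": "move_arm", "kwargs": {
  "rows": [
    [[0.7, 0.045, 0, 0, 0, 0, 0], [0.7, 0.045, 0, 0, 0, 0, 0], [0.7, 0.045, 0, 0, 0, 0, 0], [0.7, 0.03, 0, 0, 0, 0, 0], [0.7, 0, 0, 0, 0, 0, 6], [0.7, 0, 0, 0, 0, 0, 6], [0.7, 0, 0, 0, 0, 0, 0]]
  ]
}}

```text
t: 3.25
eef_pos: [0.4208, -0.0076, 0.2195]
orientation: [0.0, 0.778, 0.628, 0.0]
wrist_force: [0.0, -0.1, 0.4]
finger_gap: 0.0596
grasp_force: 0.0
```

```bash
python3 - <<'E'
from h import *
st();to(.469,.057,.1,78)
E
```

```text
t 3.25 tcp [ 0.4208 -0.0076  0.2195] yaw 77.76 tilt [ 0.0003 -0.    ] F [ 0.  -0.1  0.4] gap 0.0596 g 0.0
shift(tool) [0.0734 0.0334 0.1196] rz -0.24
```

Call:
{"fn": "move_arm", "kwargs": {
  "rows": [
    [[0.7, 0.037, 0.017, 0.03, 0, 0, 0], [0.7, 0.0365, 0.0165, 0.03, 0, 0, 0], [0.7, 0, 0, 0.04, 0, 0, 0], [0.7, 0, 0, 0.04, 0, 0, 0], [0.7, 0, 0, 0.03, 0, 0, 0], [0.7, 0, 0, 0.02, 0, 0, 0], [0.7, 0, 0, 0.0175, 0, 0, 0], [0.7, 0, 0, 0, 0, 0, 0], [0.2, 0, 0, 0, 0, 0, 0], [0.2, 0, 0, 0, 0, 0, 0], [0.2, 0, 0, 0, 0, 0, 0], [0.2, 0, 0, 0, 0, 0, 0]]
  ]
}}

```text
t: 4.45
eef_pos: [0.469, 0.0566, 0.013]
orientation: [0.0, 0.777, 0.63, 0.001]
wrist_force: [-0.2, 0.5, -0.4]
finger_gap: 0.0175
grasp_force: 0.0
```

```bash
python3 - <<'E'
from h import *
st()
E
```

```text
t 4.45 tcp [0.469  0.0566 0.013 ] yaw 78.04 tilt [0.0014 0.0002] F [-0.2  0.5 -0.4] gap 0.0175 g 0.0
```

```bash
python3 - <<'E'
from h import *
T=shot("top");S=shot("side")
cv2.imwrite("pics/e.png",np.hstack([cv2.resize(T["bgr"][180:280,270:370],(400,400),interpolation=cv2.INTER_CUBIC),cv2.resize(S["bgr"][165:275,250:360],(400,400),interpolation=cv2.INTER_CUBIC)]))
print(proj(T,sense()["eef_pos"]),proj(S,sense()["eef_pos"]))
E
```

```text
[298.82377581 248.76239722] [276.22821213 210.70250271]
```

View pics/e.png

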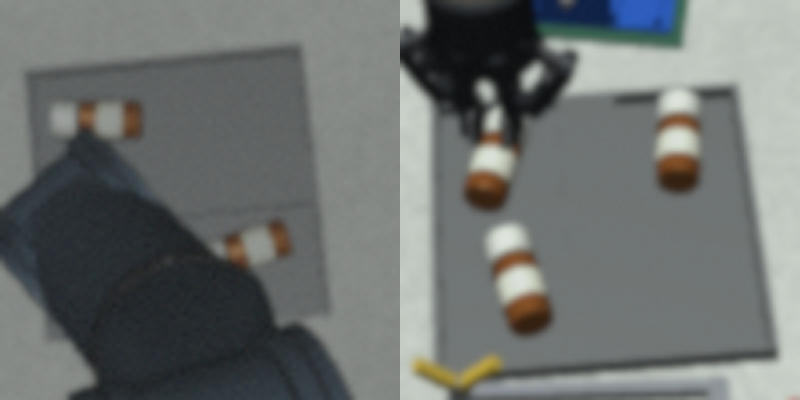

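The fingers stand round the vial (side crop, about (495,130)), yet the gap reads 17 mm. I'll close a little further and read again.

Call:
{"fn": "move_arm", "kwargs": {
  "rows": [
    [[0.1, 0, 0, 0, 0, 0, 0], [0.1, 0, 0, 0, 0, 0, 0], [0.1, 0, 0, 0, 0, 0, 0]]
  ]
}}

```text
t: 4.85
eef_pos: [0.4684, 0.0567, 0.0123]
orientation: [-0.0, 0.777, 0.63, -0.0]
wrist_force: [1.0, 0.6, -0.1]
finger_gap: 0.0089
grasp_force: 0.0
```

```bash
python3 - <<'E'
from h import *
st()
S=shot("side")
cv2.imwrite("pics/f.png",cv2.resize(S["bgr"][180:235,240:315],(750,550),interpolation=cv2.INTER_CUBIC))
E
```

```text
t 4.85 tcp [0.4684 0.0567 0.0123] yaw 78.05 tilt [-0. -0.] F [ 1.   0.6 -0.1] gap 0.0089 g 0.0
```

View pics/f.png

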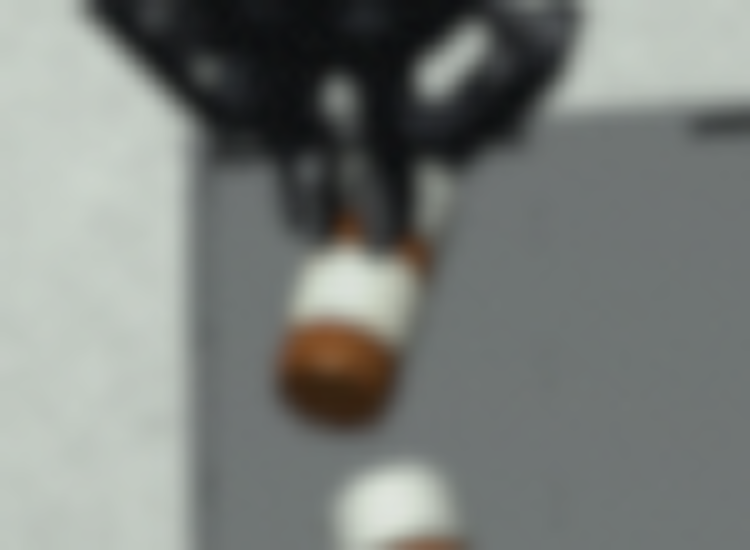

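```bash
python3 - <<'E'
from h import *
S=shot("side")
for z in(.012,.025,.03,.035,.04,.045,.05): print(z,proj(S,(.4684,.0567,z)).round(1))
E
```

```text
0.012 [276.1 210.9]
0.025 [275.8 207.8]
0.03 [275.7 206.6]
0.035 [275.5 205.4]
0.04 [275.4 204.3]
0.045 [275.3 203.1]
0.05 [275.2 201.8]
```

Call:
{"fn": "move_arm", "kwargs": {
  "rows": [
    [[0.7, 0, 0, 0, 0, 0, 0], [0.7, 0, 0, 0, 0, 0, 0], [0.7, 0, 0, 0, 0, 0, 0], [0.7, 0, 0, 0, 0, 0, 0]]
  ]
}}

```text
t: 5.35
eef_pos: [0.4685, 0.0567, 0.0123]
orientation: [-0.0, 0.777, 0.63, 0.0]
wrist_force: [-1.2, 0.9, 0.4]
finger_gap: 0.0596
grasp_force: 0.0
```

The real fingertips are at z ≈ 0.038 while the pose reads 0.012, so they sit about 25 mm above the reported TCP. I'll go down in small steps and watch the force.

Call:
{"fn": "move_arm", "kwargs": {
  "rows": [
    [[0.7, 0, 0, 0.005, 0, 0, 0], [0.7, 0, 0, 0.005, 0, 0, 0], [0.7, 0, 0, 0.004, 0, 0, 0], [0.7, 0, 0, 0, 0, 0, 0]]
  ]
}}

```text
t: 5.75
eef_pos: [0.468, 0.0567, -0.0025]
orientation: [-0.0, 0.777, 0.63, -0.001]
wrist_force: [0.6, -0.4, 0.0]
finger_gap: 0.0598
grasp_force: 0.0
```

```bash
python3 - <<'E'
from h import *
st()
S=shot("side")
cv2.imwrite("pics/g.png",cv2.resize(S["bgr"][180:235,240:315],(750,550),interpolation=cv2.INTER_CUBIC))
E
```

```text
t 5.75 tcp [ 0.468   0.0567 -0.0025] yaw 78.06 tilt [-0.0012 -0.0002] F [ 0.6 -0.4  0. ] gap 0.0598 g 0.0
```

View pics/g.png

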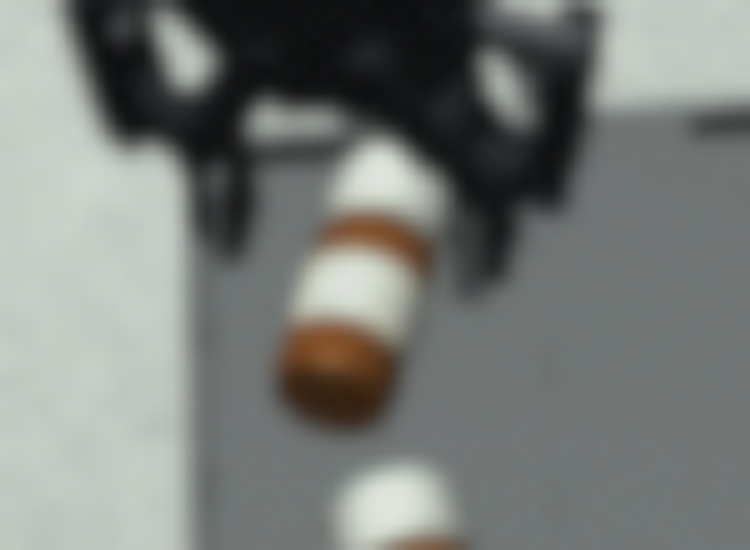

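Call:
{"fn": "move_arm", "kwargs": {
  "rows": [
    [[0.7, 0, 0, 0.004, 0, 0, 0], [0.7, 0, 0, 0.004, 0, 0, 0], [0.7, 0, 0, 0.003, 0, 0, 0], [0.7, 0, 0, 0, 0, 0, 0], [0.2, 0, 0, 0, 0, 0, 0], [0.2, 0, 0, 0, 0, 0, 0], [0.2, 0, 0, 0, 0, 0, 0], [0.2, 0, 0, 0, 0, 0, 0]]
  ]
}}

```text
t: 6.6
eef_pos: [0.4686, 0.0567, -0.0123]
orientation: [0.0, 0.777, 0.63, 0.0]
wrist_force: [-0.7, -0.5, 4.8]
finger_gap: 0.0318
grasp_force: 59.0
```

```bash
python3 - <<'E'
from h import *
st()
S=shot("side")
cv2.imwrite("pics/hh.png",cv2.resize(S["bgr"][180:235,240:315],(750,550),interpolation=cv2.INTER_CUBIC))
E
```

```text
t 6.60 tcp [ 0.4686  0.0567 -0.0123] yaw 78.05 tilt [ 0.0005 -0.    ] F [-0.7 -0.5  4.8] gap 0.0318 g 59.0
```

Call:
{"fn": "move_arm", "kwargs": {
  "rows": [
    [[0.2, 0, 0, -0.01, 0, 0, 0], [0.2, 0, 0, -0.02, 0, 0, 0], [0.2, 0, 0, -0.03, 0, 0, 0], [0.2, 0, 0, -0.04, 0, 0, 0], [0.2, 0, 0, 0, 0, 0, 0], [0.2, 0, 0, 0, 0, 0, 0]]
  ]
}}

```text
t: 7.25
eef_pos: [0.469, 0.0565, 0.0885]
orientation: [0.001, 0.777, 0.629, 0.001]
wrist_force: [0.2, -0.3, -0.5]
finger_gap: 0.0317
grasp_force: 59.8
```

```bash
python3 - <<'E'
from h import *
st()
S=shot("side")
cv2.imwrite("pics/i.png",cv2.resize(S["bgr"][140:215,230:330],(800,600),interpolation=cv2.INTER_CUBIC))
to(.4825,.262,.15,83)
E
```

```text
t 7.25 tcp [0.469  0.0565 0.0885] yaw 78.02 tilt [0.0024 0.0001] F [ 0.2 -0.3 -0.5] gap 0.0317 g 59.8
shift(tool) [ 0.2041 -0.0288 -0.0625] rz -4.98
```

View pics/i.png

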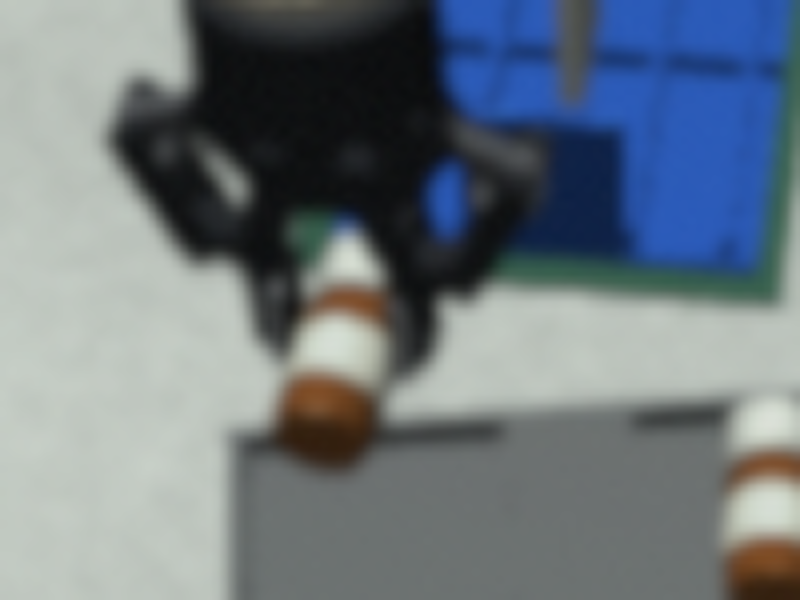

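Vial held near its middle. I'll carry it to the -x,-y cradle at about (0.4825, 0.262).

Call:
{"fn": "move_arm", "kwargs": {
  "rows": [
    [[0.2, 0.01, 0, -0.03, 0, 0, 0], [0.2, 0.04, -0.006, 0, 0, 0, 0], [0.2, 0.04, -0.006, 0, 0, 0, 0], [0.2, 0.04, -0.006, 0, 0, 0, 0], [0.2, 0.04, -0.006, 0, 0, 0, 0], [0.2, 0.034, -0.005, 0, 0, 0, 0], [0.2, 0, 0, 0, 0, 0, -5], [0.2, 0, 0, 0, 0, 0, 0], [0.2, 0, 0, 0, 0, 0, 0]]
  ]
}}

```text
t: 8.2
eef_pos: [0.4817, 0.2611, 0.1161]
orientation: [-0.0, 0.75, 0.662, -0.001]
wrist_force: [0.1, 0.4, -0.4]
finger_gap: 0.0317
grasp_force: 59.9
```

```bash
python3 - <<'E'
from h import *
st();to(.4825,.262,-.006,83)
T=shot("top");S=shot("side")
cv2.imwrite("pics/j.png",np.hstack([cv2.resize(T["bgr"][190:275,175:275],(400,340),interpolation=cv2.INTER_CUBIC),cv2.resize(S["bgr"][95:180,250:350],(400,340),interpolation=cv2.INTER_CUBIC)]))
p=sense()["eef_pos"];print(proj(T,p+[0,0,.032]),proj(S,p+[0,0,.032]))
E
```

```text
t 8.20 tcp [0.4817 0.2611 0.1161] yaw 82.90 tilt [-0.002  -0.0016] F [ 0.1  0.4 -0.4] gap 0.0317 g 59.9
shift(tool) [0.0012 0.0009 0.1221] rz -0.1
[231.1195176  242.96317844] [280.49252534 121.8465282 ]
```

View pics/j.png

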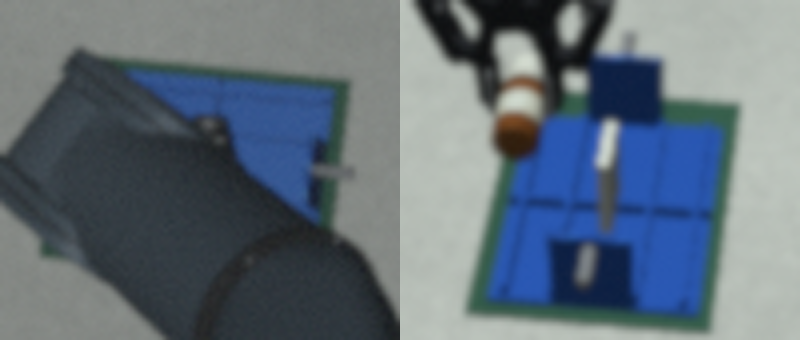

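Call:
{"fn": "move_arm", "kwargs": {
  "rows": [
    [[0.2, 0, 0, 0.03, 0, 0, 0], [0.2, 0, 0, 0.03, 0, 0, 0], [0.2, 0, 0, 0.026, 0, 0, 0], [0.2, 0, 0, 0, 0, 0, 0], [0.2, 0, 0, 0, 0, 0, 0]]
  ]
}}

```text
t: 8.8
eef_pos: [0.4824, 0.2618, 0.0316]
orientation: [-0.0, 0.749, 0.662, -0.0]
wrist_force: [0.6, 0.3, 0.2]
finger_gap: 0.0315
grasp_force: 59.9
```

```bash
cat >> h.py <<'E'
def inview(c,roi):
    "amber bottom face + white parts: two amber blobs give the axis of a vial"
    for ce,s,_ in blobs(c,(3,110,40),(18,255,230),6,roi): print("amber",ce.round(1),s)
E
python3 - <<'E'
from h import *
st()
S=shot("side"); inview(S,(255,100,345,180)); p=sense()["eef_pos"]
for dz in(.025,.032,.04):
  for a in(-.038,-.0,.038): print(dz,a,proj(S,p+[-.122*-a*1.0 if 0 else a*.12,a*.993,dz]).round(1))
cv2.imwrite("pics/k.png",cv2.resize(S["bgr"][100:175,255:345],(800,600),interpolation=cv2.INTER_CUBIC))
E
```

```text
t 8.80 tcp [0.4824 0.2618 0.0316] yaw 82.98 tilt [-0.0006 -0.0005] F [0.6 0.3 0.2] gap 0.0315 g 59.9
amber [280.1 150.2] [276 147   9   8  61]
0.025 -0.038 [280.6 154.8]
0.025 -0.0 [282.6 145.6]
0.025 0.038 [284.5 136.6]
0.032 -0.038 [280.5 153.1]
0.032 -0.0 [282.5 143.8]
0.032 0.038 [284.4 134.9]
0.04 -0.038 [280.3 151.1]
0.04 -0.0 [282.3 141.8]
0.04 0.038 [284.2 132.8]
```

View pics/k.png

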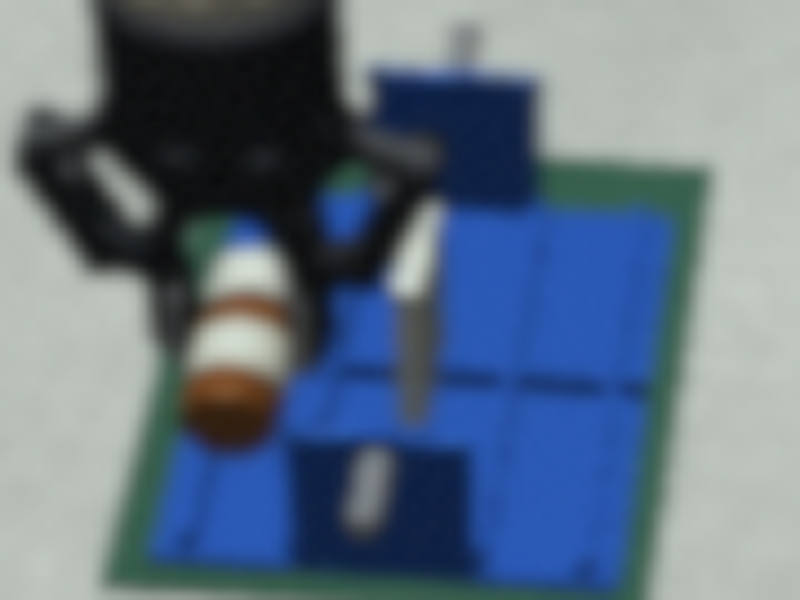

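The near end face is at about (281,152.5), predicted (280.5,153), so vial and tool agree. I'll lower and release.

Call:
{"fn": "move_arm", "kwargs": {
  "rows": [
    [[0.2, 0, 0, 0.015, 0, 0, 0], [0.2, 0, 0, 0.012, 0, 0, 0], [0.2, 0, 0, 0.009, 0, 0, 0], [0.2, 0, 0, 0, 0, 0, 0], [0.2, 0, 0, 0, 0, 0, 0]]
  ]
}}

```text
t: 9.35
eef_pos: [0.4823, 0.2624, -0.0045]
orientation: [-0.0, 0.749, 0.663, -0.0]
wrist_force: [-0.1, -0.6, -0.2]
finger_gap: 0.0316
grasp_force: 59.9
```

```bash
python3 - <<'E'
from h import *
st()
E
```

```text
t 9.35 tcp [ 0.4823  0.2624 -0.0045] yaw 83.06 tilt [-0.0001 -0.    ] F [-0.1 -0.6 -0.2] gap 0.0316 g 59.9
```

Call:
{"fn": "move_arm", "kwargs": {
  "rows": [
    [[0.2, 0, 0, 0.003, 0, 0, 0], [0.2, 0, 0, 0, 0, 0, 0], [0.5, 0, 0, 0, 0, 0, 0], [0.55, 0, 0, 0, 0, 0, 0], [0.6, 0, 0, 0, 0, 0, 0], [0.6, 0, 0, -0.01, 0, 0, 0], [0.6, 0, 0, -0.03, 0, 0, 0], [0.6, 0, 0, -0.04, 0, 0, 0], [0.6, 0, 0, -0.04, 0, 0, 0], [0.6, -0.03, 0, -0.01, 0, 0, 0], [0.7, -0.05, 0, 0, 0, 0, 0], [0.7, -0.05, 0, 0, 0, 0, 0]]
  ]
}}

```text
t: 10.55
eef_pos: [0.4665, 0.1325, 0.1235]
orientation: [0.0, 0.748, 0.664, 0.001]
wrist_force: [1.2, -1.1, -0.7]
finger_gap: 0.0596
grasp_force: 0.0
```

Call:
{"fn": "move_arm", "kwargs": {
  "rows": [
    [[0.7, -0.05, 0, 0, 0, 0, -8], [0.7, -0.05, 0, 0, 0, 0, -8], [0.7, -0.05, 0, 0, 0, 0, -8], [0.7, 0, 0, 0, 0, 0, 0], [0.7, 0, 0, 0, 0, 0, 0]]
  ]
}}

```text
t: 11.05
eef_pos: [0.4692, -0.016, 0.1227]
orientation: [0.0, 0.598, 0.801, 0.0]
wrist_force: [0.1, 0.2, -0.1]
finger_gap: 0.0594
grasp_force: 0.0
```

```bash
python3 - <<'E'
from h import *
st();S=shot("side"); inview(S,(255,100,345,265))
print("expect seated near end",proj(S,(.4825-.038*.118,.262-.038*.993,.023)).round(1)); print("C/A in S at z=.02:",[proj(S,(x,y,.02)).round(1) for x,y in((.488,-.054),(.603,.072))])
to(.488,-.054,.06,107)
E
```

```text
t 11.05 tcp [ 0.4692 -0.016   0.1227] yaw 106.51 tilt [ 0.0004 -0.    ] F [ 0.1  0.2 -0.1] gap 0.0594 g 0.0
amber [326.7 197.7] [323 197   8   3  15]
amber [325.9 211.7] [321 208  11   9  78]
amber [280.4 236.3] [276 235  10   5  22]
amber [285.  250.7] [280 246  11  10  85]
expect seated near end [281.2 163.3]
C/A in S at z=.02: [array([282.1, 242.6]), array([325.8, 203.8])]
shift(tool) [-0.0435  0.0065  0.0628] rz -0.33
```

Call:
{"fn": "move_arm", "kwargs": {
  "rows": [
    [[0.7, -0.0435, 0.0065, 0.03, 0, 0, 0], [0.7, 0, 0, 0.035, 0, 0, 0], [0.7, 0, 0, 0.03, 0, 0, 0], [0.7, 0, 0, 0.02, 0, 0, 0], [0.7, 0, 0, 0.012, 0, 0, 0], [0.7, 0, 0, 0.008, 0, 0, 0], [0.7, 0, 0, 0, 0, 0, 0], [0.2, 0, 0, 0, 0, 0, 0], [0.2, 0, 0, 0, 0, 0, 0], [0.2, 0, 0, 0, 0, 0, 0], [0.2, 0, 0, 0, 0, 0, 0]]
  ]
}}

```text
t: 12.2
eef_pos: [0.4875, -0.0515, -0.0096]
orientation: [0.001, 0.596, 0.803, 0.001]
wrist_force: [-2.4, 2.0, 9.6]
finger_gap: 0.0312
grasp_force: 58.7
```

```bash
python3 - <<'E'
from h import *
st();T=shot("top");inview(T,(180,200,265,262));print("expect B centre",proj(T,(.4825,.262,.035)))
E
```

```text
t 12.20 tcp [ 0.4875 -0.0515 -0.0096] yaw 106.80 tilt [ 0.002  -0.0001] F [-2.4  2.   9.6] gap 0.0312 g 58.7
amber [235.1 245.4] [234 243   3   6  11]
amber [246.9 246.5] [246 244   3   6  16]
expect B centre [237.65848323 245.89139916]
```

Call:
{"fn": "move_arm", "kwargs": {
  "rows": [
    [[0.2, 0, 0, -0.01, 0, 0, 0], [0.2, 0, 0, -0.03, 0, 0, 0], [0.2, 0, 0, -0.04, 0, 0, 0], [0.2, 0, 0, -0.05, 0, 0, 0], [0.2, 0, 0, 0, 0, 0, 8], [0.2, 0, 0, 0, 0, 0, 8], [0.2, 0, 0, 0, 0, 0, 8]]
  ]
}}

```text
t: 12.95
eef_pos: [0.4869, -0.052, 0.1206]
orientation: [0.001, 0.752, 0.659, 0.001]
wrist_force: [-0.5, -0.2, 0.1]
finger_gap: 0.0311
grasp_force: 59.9
```

```bash
python3 - <<'E'
from h import *
st();to(.5895,.348,.12,83)
E
```

```text
t 12.95 tcp [ 0.4869 -0.052   0.1206] yaw 82.44 tilt [ 0.0017 -0.0002] F [-0.5 -0.2  0.1] gap 0.0311 g 59.9
shift(tool) [0.41   0.049  0.0007] rz -0.56
```

Call:
{"fn": "move_arm", "kwargs": {
  "rows": [
    [[0.2, 0.02, 0, 0, 0, 0, 0], [0.2, 0.04, 0.005, 0, 0, 0, 0], [0.2, 0.045, 0.006, 0, 0, 0, 0], [0.2, 0.045, 0.006, 0, 0, 0, 0], [0.2, 0.045, 0.006, 0, 0, 0, 0], [0.2, 0.045, 0.006, 0, 0, 0, 0], [0.2, 0.045, 0.006, 0, 0, 0, 0], [0.2, 0.045, 0.006, 0, 0, 0, 0], [0.2, 0.04, 0.006, 0, 0, 0, 0], [0.2, 0.03, 0.002, 0, 0, 0, 0], [0.2, 0.01, 0, 0, 0, 0, 0], [0.2, 0, 0, 0, 0, 0, 0]]
  ]
}}

```text
t: 14.15
eef_pos: [0.5859, 0.3507, 0.1196]
orientation: [-0.001, 0.749, 0.662, 0.0]
wrist_force: [1.1, -0.8, -0.7]
finger_gap: 0.0317
grasp_force: 59.9
```

```bash
python3 - <<'E'
from h import *
st();to(.5895,.348,.03,83)
S=shot("side");inview(S,(255,60,345,185)); p=sense()["eef_pos"]; print("expect near end",proj(S,p+[-.0045,-.038,.030]).round(1))
E
```

```text
t 14.15 tcp [0.5859 0.3507 0.1196] yaw 82.94 tilt [-0.0006  0.0013] F [ 1.1 -0.8 -0.7] gap 0.0317 g 59.9
shift(tool) [-0.0023  0.004   0.0896] rz -0.06
amber [316.2 106.7] [312 103   9   9  66]
amber [284.5 148.2] [282 148   6   2   6]
amber [282.3 159.9] [279 157   8   7  51]
expect near end [316.4 109.5]
```

Call:
{"fn": "move_arm", "kwargs": {
  "rows": [
    [[0.2, -0.0023, 0.004, 0.03, 0, 0, 0], [0.2, 0, 0, 0.03, 0, 0, 0], [0.2, 0, 0, 0.025, 0, 0, 0], [0.2, 0, 0, 0.018, 0, 0, 0], [0.2, 0, 0, 0.012, 0, 0, 0], [0.2, 0, 0, 0.008, 0, 0, 0], [0.2, 0, 0, 0, 0, 0, 0], [0.2, 0, 0, 0, 0, 0, 0]]
  ]
}}

```text
t: 15.0
eef_pos: [0.5909, 0.3462, -0.003]
orientation: [0.0, 0.75, 0.661, 0.0]
wrist_force: [-0.7, 0.1, -0.1]
finger_gap: 0.031
grasp_force: 59.9
```

```bash
python3 - <<'E'
from h import *
st();to(.5895,.348,-.005,83)
E
```

```text
t 15.00 tcp [ 0.5909  0.3462 -0.003 ] yaw 82.79 tilt [0.0008 0.0005] F [-0.7  0.1 -0.1] gap 0.0310 g 59.9
shift(tool) [ 0.0016 -0.0016  0.002 ] rz -0.21
```

Call:
{"fn": "move_arm", "kwargs": {
  "rows": [
    [[0.2, 0.0015, -0.0015, 0.002, 0, 0, 0], [0.2, 0, 0, 0, 0, 0, 0], [0.5, 0, 0, 0, 0, 0, 0], [0.55, 0, 0, 0, 0, 0, 0], [0.6, 0, 0, 0, 0, 0, 0], [0.6, 0, 0, -0.01, 0, 0, 0], [0.6, 0, 0, -0.03, 0, 0, 0], [0.6, 0, 0, -0.04, 0, 0, 0], [0.6, 0, 0, -0.04, 0, 0, 0], [0.6, -0.03, 0, -0.01, 0, 0, 0], [0.7, -0.05, 0.01, 0, 0, 0, 0], [0.7, -0.05, 0.01, 0, 0, 0, 0]]
  ]
}}

```text
t: 16.2
eef_pos: [0.5925, 0.2181, 0.1256]
orientation: [0.0, 0.749, 0.662, 0.001]
wrist_force: [1.5, -0.8, 0.2]
finger_gap: 0.0595
grasp_force: 0.0
```

Call:
{"fn": "move_arm", "kwargs": {
  "rows": [
    [[0.7, -0.05, 0.01, 0, 0, 0, 0], [0.7, -0.05, 0.01, 0, 0, 0, 0], [0.7, -0.03, 0, 0, 0, 0, -5], [0.7, 0, 0, 0, 0, 0, 0], [0.7, 0, 0, 0, 0, 0, 0]]
  ]
}}

```text
t: 16.7
eef_pos: [0.5962, 0.0885, 0.1248]
orientation: [0.0, 0.721, 0.693, 0.0]
wrist_force: [0.2, 0.3, 0.5]
finger_gap: 0.0597
grasp_force: 0.0
```

```bash
python3 - <<'E'
from h import *
st();vials();T=shot("top");inview(T,(180,200,265,262));inview(shot("side"),(255,100,345,265));print("expect",proj(T,(.5895,.348,.035)),proj(T,(.4825,.262,.035)))
to(.603,.072,-.0105,88)
E
```

```text
t 16.70 tcp [0.5962 0.0885 0.1248] yaw 87.69 tilt [0.0007 0.0005] F [0.2 0.3 0.5] gap 0.0597 g 0.0
vial [342.1 204.9] 249 xy [ 0.6143 -0.0961] LxW [0.116 0.232] axis 37.4
amber [210.5 215.3] [210 213   2   6  11]
amber [222.2 216.6] [221 214   4   6  18]
amber [235.1 245.5] [234 243   3   6  14]
amber [246.9 246.4] [246 244   3   6  17]
amber [284.5 148.2] [282 148   6   2   6]
amber [282.2 159.9] [279 157   8   7  50]
amber [326.7 197.7] [323 197   8   3  15]
amber [325.9 211.7] [321 208  11   9  78]
expect [212.8290771  215.30959178] [237.65848323 245.89139916]
shift(tool) [-0.0188  0.0076  0.135 ] rz -0.09
```

Both vials are seated. Now vial A, which hasn't moved.

Call:
{"fn": "move_arm", "kwargs": {
  "rows": [
    [[0.7, -0.0188, 0.0076, 0.03, 0, 0, 0], [0.7, 0, 0, 0.035, 0, 0, 0], [0.7, 0, 0, 0.03, 0, 0, 0], [0.7, 0, 0, 0.02, 0, 0, 0], [0.7, 0, 0, 0.013, 0, 0, 0], [0.7, 0, 0, 0.008, 0, 0, 0], [0.7, 0, 0, 0, 0, 0, 0], [0.2, 0, 0, 0, 0, 0, 0], [0.2, 0, 0, 0, 0, 0, 0], [0.2, 0, 0, 0, 0, 0, 0], [0.2, 0, 0, 0, 0, 0, 0]]
  ]
}}

```text
t: 17.95
eef_pos: [0.6038, 0.0701, -0.0105]
orientation: [0.001, 0.721, 0.693, 0.001]
wrist_force: [-0.6, 0.6, 6.0]
finger_gap: 0.0311
grasp_force: 59.2
```

```bash
python3 - <<'E'
from h import *
st();to(.578,.2506,.12,83)
E
```

```text
t 17.95 tcp [ 0.6038  0.0701 -0.0105] yaw 87.81 tilt [0.0022 0.0005] F [-0.6  0.6  6. ] gap 0.0311 g 59.2
shift(tool) [ 0.1794 -0.0324 -0.1304] rz 4.81
```

Call:
{"fn": "move_arm", "kwargs": {
  "rows": [
    [[0.2, 0, 0, -0.01, 0, 0, 0], [0.2, 0, 0, -0.03, 0, 0, 0], [0.2, 0, 0, -0.04, 0, 0, 0], [0.2, 0, 0, -0.045, 0, 0, 0], [0.2, 0.03, -0.006, -0.005, 0, 0, 0], [0.2, 0.045, -0.008, 0, 0, 0, 0], [0.2, 0.045, -0.008, 0, 0, 0, 0], [0.2, 0.04, -0.007, 0, 0, 0, 0], [0.2, 0.0194, -0.0034, 0, 0, 0, 0], [0.2, 0, 0, 0, 0, 0, 4.8], [0.2, 0, 0, 0, 0, 0, 0], [0.2, 0, 0, 0, 0, 0, 0]]
  ]
}}

```text
t: 19.15
eef_pos: [0.5776, 0.2496, 0.1187]
orientation: [0.0, 0.748, 0.663, 0.0]
wrist_force: [0.5, -0.8, -0.3]
finger_gap: 0.0316
grasp_force: 59.7
```

```bash
python3 - <<'E'
from h import *
st();to(.578,.2506,-.003,83)
S=shot("side");inview(S,(255,60,345,185)); p=sense()["eef_pos"]; print("expect near end",proj(S,p+[-.0045,-.038,.030]).round(1))
E
```

```text
t 19.15 tcp [0.5776 0.2496 0.1187] yaw 83.10 tilt [ 0.0006 -0.0005] F [ 0.5 -0.8 -0.3] gap 0.0316 g 59.7
shift(tool) [0.0011 0.0002 0.1217] rz 0.1
amber [316.7 117.3] [313 117   8   2   9]
amber [315.9 133.8] [310 126  13  18 130]
amber [284.5 148.2] [282 148   6   2   6]
amber [282.2 159.9] [279 157   8   7  50]
expect near end [313.7 133.8]
```

Call:
{"fn": "move_arm", "kwargs": {
  "rows": [
    [[0.2, 0.001, 0, 0.03, 0, 0, 0], [0.2, 0, 0, 0.03, 0, 0, 0], [0.2, 0, 0, 0.025, 0, 0, 0], [0.2, 0, 0, 0.018, 0, 0, 0], [0.2, 0, 0, 0.012, 0, 0, 0], [0.2, 0, 0, 0.0075, 0, 0, 0], [0.2, 0, 0, 0, 0, 0, 0], [0.2, 0, 0, 0, 0, 0, 0]]
  ]
}}

```text
t: 20.0
eef_pos: [0.5779, 0.2515, -0.0037]
orientation: [0.0, 0.749, 0.663, 0.0]
wrist_force: [0.5, 0.7, 0.2]
finger_gap: 0.0317
grasp_force: 59.6
```

```bash
python3 - <<'E'
from h import *
st()
E
```

```text
t 20.00 tcp [ 0.5779  0.2515 -0.0037] yaw 83.02 tilt [0.0008 0.0005] F [0.5 0.7 0.2] gap 0.0317 g 59.6
```

Call:
{"fn": "move_arm", "kwargs": {
  "rows": [
    [[0.2, 0, 0, 0.002, 0, 0, 0], [0.2, 0, 0, 0, 0, 0, 0], [0.5, 0, 0, 0, 0, 0, 0], [0.55, 0, 0, 0, 0, 0, 0], [0.6, 0, 0, 0, 0, 0, 0], [0.6, 0, 0, -0.01, 0, 0, 0], [0.6, 0, 0, -0.03, 0, 0, 0], [0.6, 0, 0, -0.04, 0, 0, 0], [0.6, 0, 0, -0.05, 0, 0, 0], [0.6, -0.05, 0, -0.05, 0, 0, 0], [0.6, -0.05, 0, 0, 0, 0, 0], [0.6, -0.05, 0, 0, 0, 0, 0]]
  ]
}}

```text
t: 21.2
eef_pos: [0.5613, 0.1164, 0.1612]
orientation: [0.001, 0.748, 0.663, 0.002]
wrist_force: [1.1, -1.2, -1.2]
finger_gap: 0.0514
grasp_force: 0.0
```

Call:
{"fn": "move_arm", "kwargs": {
  "rows": [
    [[0.6, -0.05, 0, 0, 0, 0, 0], [0.6, -0.05, 0, 0, 0, 0, 0], [0.6, 0, 0, 0, 0, 0, 0]]
  ]
}}

```text
t: 21.5
eef_pos: [0.5478, 0.0085, 0.1592]
orientation: [0.001, 0.752, 0.659, -0.002]
wrist_force: [-0.0, 0.1, 0.8]
finger_gap: 0.0515
grasp_force: 0.0
```

```bash
python3 - <<'E'
from h import *
st();T=shot("top");S=shot("side");inview(T,(180,200,350,265));inview(S,(255,100,345,265))
cv2.imwrite("pics/l.png",np.hstack([cv2.resize(T["bgr"][195:270,175:275],(400,300),interpolation=cv2.INTER_CUBIC),cv2.resize(S["bgr"][100:180,260:340],(400,400),interpolation=cv2.INTER_CUBIC)[:300]]))
# grip plate top (white) in top view near (222,229)
for r,c in((T,(205,218,240,240)),(S,(292,118,310,150))):
  for ce,s,m in blobs(r,(0,0,105),(179,70,255),5,c): print(ce.round(1),s,rect(m),plane(r,ce,.074).round(4))
E
```

```text
t 21.50 tcp [0.5478 0.0085 0.1592] yaw 82.41 tilt [-0.0013 -0.005 ] F [-0.   0.1  0.8] gap 0.0515 g 0.0
amber [210.7 215. ] [210 213   3   5  10]
amber [222.1 216.5] [221 214   3   6  16]
amber [238.2 217.5] [237 215   3   6  13]
amber [249.6 218.5] [248 216   4   6  15]
amber [235.1 245.8] [234 243   3   6  16]
amber [247.  246.5] [246 244   3   6  18]
amber [320.5 138.7] [319 137   4   5  15]
amber [284.5 147.5] [283 147   4   2   8]
[206.5 218.5] [205 218   4   2   8] ((206.5, 218.5), (1.0, 3.0), 90.0) [0.5732 0.3594 0.074 ]
[216.3 218.9] [213 218   7   3  19] ((216.0, 219.0), (2.0, 6.0), 90.0) [0.5707 0.3265 0.074 ]
[232.7 219.7] [229 218   8   5  29] ((232.5, 220.0), (4.0, 7.0), 90.0) [0.5667 0.2719 0.074 ]
[222.6 229. ] [215 227  16   5  53] ((222.4451141357422, 228.993896484375), (15.018688201904297, 3.423377752304077), 6.340191841125488) [0.5365 0.305  0.074 ]
```

View pics/l.png

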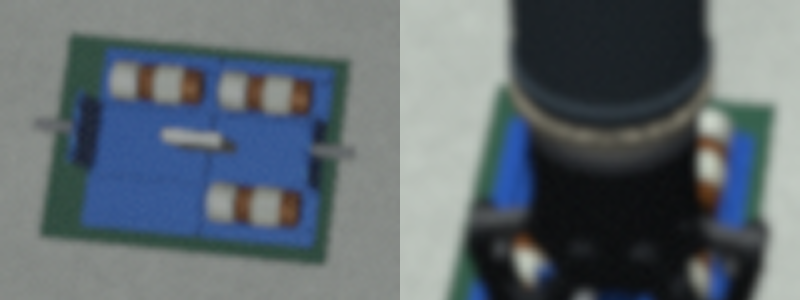

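All three vials lie in their cradles. The grip plate is at (222.6,229), which is (0.5365, 0.305), yaw 83°. I'll go above it.

```bash
python3 - <<'E'
from h import *
to(.5365,.305,.10,83.2)
E
```

```text
shift(tool) [ 0.285  -0.0483  0.0596] rz -0.37
```

Call:
{"fn": "move_arm", "kwargs": {
  "rows": [
    [[0.6, 0.03, -0.006, 0, 0, 0, 0], [0.6, 0.045, -0.008, 0, 0, 0, 0], [0.6, 0.045, -0.008, 0, 0, 0, 0], [0.6, 0.045, -0.008, 0, 0, 0, 0], [0.6, 0.045, -0.008, 0.02, 0, 0, 0], [0.6, 0.045, -0.006, 0.02, 0, 0, 0], [0.6, 0.03, -0.004, 0.02, 0, 0, 0], [0.6, 0, 0, 0, 0, 0, 0], [0.6, 0, 0, 0, 0, 0, 0]]
  ]
}}

```text
t: 22.5
eef_pos: [0.5344, 0.3087, 0.0987]
orientation: [-0.001, 0.748, 0.664, -0.0]
wrist_force: [-0.3, -0.1, 0.6]
finger_gap: 0.0511
grasp_force: 0.0
```

```bash
python3 - <<'E'
from h import *
st();to(.5365,.305,.016,83.2)
E
```

```text
t 22.50 tcp [0.5344 0.3087 0.0987] yaw 83.25 tilt [-0.0012  0.0003] F [-0.3 -0.1  0.6] gap 0.0511 g 0.0
shift(tool) [-0.0035  0.0026  0.0827] rz 0.05
```

Call:
{"fn": "move_arm", "kwargs": {
  "rows": [
    [[0.6, -0.0035, 0.0026, 0.025, 0, 0, 0], [0.6, 0, 0, 0.025, 0, 0, 0], [0.6, 0, 0, 0.02, 0, 0, 0], [0.6, 0, 0, 0.013, 0, 0, 0], [0.6, 0, 0, 0, 0, 0, 0], [0, 0, 0, 0, 0, 0, 0], [0, 0, 0, 0, 0, 0, 0], [0, 0, 0, 0, 0, 0, 0], [0, 0, 0, 0, 0, 0, 0], [0, 0, 0, 0, 0, 0, 0]]
  ]
}}

```text
t: 23.5
eef_pos: [0.5384, 0.3031, 0.0172]
orientation: [0.0, 0.749, 0.663, 0.001]
wrist_force: [-1.4, -0.8, 5.5]
finger_gap: 0.0093
grasp_force: 60.0
```

```bash
python3 - <<'E'
from h import *
st()
E
```

```text
t 23.50 tcp [0.5384 0.3031 0.0172] yaw 83.01 tilt [0.0014 0.0008] F [-1.4 -0.8  5.5] gap 0.0093 g 60.0
```

Call:
{"fn": "move_arm", "kwargs": {
  "rows": [
    [[0, 0, 0, -0.004, 0, 0, 0], [0, 0, 0, -0.008, 0, 0, 0], [0, 0, 0, -0.015, 0, 0, 0], [0, 0, 0, -0.02, 0, 0, 0], [0, 0, 0, -0.025, 0, 0, 0], [0, 0, 0, -0.025, 0, 0, 0], [0, 0, 0, -0.025, 0, 0, 0], [0, 0, 0, -0.025, 0, 0, 0], [0, 0, 0, -0.025, 0, 0, 0], [0, 0, 0, -0.025, 0, 0, 0], [0, 0, 0, -0.02, 0, 0, 0], [0, 0, 0, -0.01, 0, 0, 0]]
  ]
}}

```text
t: 24.7
eef_pos: [0.5381, 0.3031, 0.2459]
orientation: [0.0, 0.749, 0.663, 0.001]
wrist_force: [0.9, 0.3, -6.2]
finger_gap: 0.0091
grasp_force: 58.6
```

```bash
python3 - <<'E'
from h import *
st();T=shot("top");inview(T,(150,170,350,275));to(.5384,-.10,.245,83.2)
E
```

```text
t 24.70 tcp [0.5381 0.3031 0.2459] yaw 83.03 tilt [0.0024 0.0017] F [ 0.9  0.3 -6.2] gap 0.0091 g 58.6
amber [223.3 206.3] [222 203   4   8  23]
amber [236.9 207.6] [235 204   5   8  34]
shift(tool) [-0.4004  0.0489  0.0006] rz -0.18
```

Call:
{"fn": "move_arm", "kwargs": {
  "rows": [
    [[0, -0.01, 0, 0, 0, 0, 0], [0, -0.02, 0, 0, 0, 0, 0], [0, -0.03, 0.001, 0, 0, 0, 0], [0, -0.035, 0.001, 0, 0, 0, 0], [0, -0.035, 0.001, 0, 0, 0, 0], [0, -0.035, 0.001, 0, 0, 0, 0], [0, -0.035, 0.001, 0, 0, 0, 0], [0, -0.035, 0.001, 0, 0, 0, 0], [0, -0.035, 0.001, 0, 0, 0, 0], [0, -0.035, 0.001, 0, 0, 0, 0], [0, -0.035, 0.001, 0, 0, 0, 0], [0, -0.035, 0.001, 0, 0, 0, 0]]
  ]
}}

```text
t: 25.95
eef_pos: [0.5005, -0.0729, 0.2418]
orientation: [-0.001, 0.749, 0.663, -0.001]
wrist_force: [0.6, -0.3, -6.4]
finger_gap: 0.0091
grasp_force: 58.6
```

Call:
{"fn": "move_arm", "kwargs": {
  "rows": [
    [[0, -0.035, 0.001, 0, 0, 0, 0], [0, -0.035, 0.001, 0, 0, 0, 0], [0, -0.035, 0.001, 0, 0, 0, 0], [0, -0.035, 0.001, 0, 0, 0, 0], [0, -0.035, 0.001, 0, 0, 0, 0], [0, -0.035, 0.001, 0, 0, 0, 0], [0, -0.03, 0, 0, 0, 0, 0], [0, -0.02, 0, 0, 0, 0, -2], [0, -0.01, 0, 0, 0, 0, -3], [0, 0, 0, 0, 0, 0, -2.5], [0, 0, 0, 0, 0, 0, 0], [0, 0, 0, 0, 0, 0, 0]]
  ]
}}

```text
t: 27.15
eef_pos: [0.4749, -0.3393, 0.242]
orientation: [-0.001, 0.704, 0.71, -0.0]
wrist_force: [0.7, -0.5, -5.9]
finger_gap: 0.0087
grasp_force: 58.6
```

```bash
python3 - <<'E'
from h import *
st();to(.472,-.356,.20,90.5)
E
```

```text
t 27.15 tcp [ 0.4749 -0.3393  0.242 ] yaw 90.44 tilt [-0.0016  0.0011] F [ 0.7 -0.5 -5.9] gap 0.0087 g 58.6
shift(tool) [-0.0167 -0.0029  0.042 ] rz -0.06
```

Call:
{"fn": "move_arm", "kwargs": {
  "rows": [
    [[0, -0.009, -0.0015, 0.01, 0, 0, 0], [0, -0.008, -0.0015, 0.015, 0, 0, 0], [0, 0, 0, 0.015, 0, 0, 0], [0, 0, 0, 0, 0, 0, 0], [0, 0, 0, 0, 0, 0, 0]]
  ]
}}

```text
t: 27.65
eef_pos: [0.4725, -0.3567, 0.2021]
orientation: [-0.001, 0.704, 0.71, -0.0]
wrist_force: [0.1, -0.6, -6.1]
finger_gap: 0.0088
grasp_force: 58.9
```

```bash
python3 - <<'E'
from h import *
st();T=shot("top");S=shot("side")
p=sense()["eef_pos"]
for n,c in(("T",T),("S",S)):
  for y in(-.118,.118): print(n,"pin@hook exp",proj(c,[p[0],p[1]+.002+y,p[2]+.0468]).round(1),"hook",proj(c,[.472,-.355+y,.19]).round(1))
  for b in blobs(c,(15,90,60),(35,255,255),3,(380,150,490,270) if n=="T" else (235,255,290,398)): print(b[0].round(1),b[1])
cv2.imwrite("pics/m.png",np.hstack([cv2.resize(T["bgr"][165:275,370:490],(436,400),interpolation=cv2.INTER_CUBIC),cv2.resize(S["bgr"][230:400,200:350],(353,400),interpolation=cv2.INTER_CUBIC)]))
E
```

```text
t 27.65 tcp [ 0.4725 -0.3567  0.2021] yaw 90.50 tilt [-0.0012  0.0009] F [ 0.1 -0.6 -6.1] gap 0.0088 g 58.9
T pin@hook exp [477.3 235.7] hook [470.8 238.2]
T pin@hook exp [395.5 238. ] hook [392.5 240.5]
[392.7 235.5] [392 234   2   4   6]
[393.2 245.5] [392 243   3   6  12]
S pin@hook exp [258.3 368.8] hook [260.8 382.2]
S pin@hook exp [265.3 251.3] hook [267.1 267.9]
[260.6 381.6] [247 377  27  10 139]
```

View pics/m.png

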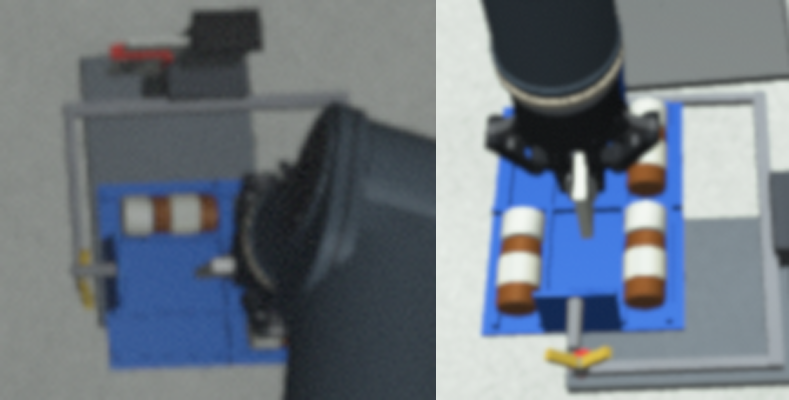

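Pins are over both hooks (near pin at about S (259,367), far pin at about T (396,239)). Lowering slowly.

Call:
{"fn": "move_arm", "kwargs": {
  "rows": [
    [[0, 0, 0, 0.015, 0, 0, 0], [0, 0, 0, 0.015, 0, 0, 0], [0, 0, 0, 0.01, 0, 0, 0], [0, 0, 0, 0.005, 0, 0, 0], [0, 0, 0, 0.003, 0, 0, 0], [0, 0, 0, 0.003, 0, 0, 0], [0, 0, 0, 0.003, 0, 0, 0], [0, 0, 0, 0.003, 0, 0, 0], [0, 0, 0, 0.003, 0, 0, 0], [0, 0, 0, 0.003, 0, 0, 0], [0, 0, 0, 0.003, 0, 0, 0], [0, 0, 0, 0, 0, 0, 0]]
  ]
}}

```text
t: 28.95
eef_pos: [0.4727, -0.3565, 0.1365]
orientation: [-0.0, 0.704, 0.71, -0.0]
wrist_force: [-0.4, -0.3, -4.4]
finger_gap: 0.0089
grasp_force: 59.1
```

```bash
python3 - <<'E'
from h import *
st()
S=shot("side")
for b in blobs(S,(15,90,60),(35,255,255),3,(235,255,290,398)): print(b[0].round(1),b[1])
E
```

```text
t 28.95 tcp [ 0.4727 -0.3565  0.1365] yaw 90.52 tilt [-0.0006  0.0003] F [-0.4 -0.3 -4.4] gap 0.0089 g 59.1
[269.3 382.1] [265 379  10   8  57]
[253.  383.1] [247 380  12   8  59]
```

Call:
{"fn": "move_arm", "kwargs": {
  "rows": [
    [[0, 0, 0, 0.003, 0, 0, 0], [0, 0, 0, 0.003, 0, 0, 0], [0, 0, 0, 0.003, 0, 0, 0], [0, 0, 0, 0.003, 0, 0, 0], [0, 0, 0, 0.003, 0, 0, 0], [0, 0, 0, 0.003, 0, 0, 0], [0, 0, 0, 0.003, 0, 0, 0], [0, 0, 0, 0.003, 0, 0, 0], [0, 0, 0, 0.002, 0, 0, 0], [0, 0, 0, 0, 0, 0, 0], [0, 0, 0, 0, 0, 0, 0]]
  ]
}}

```text
t: 30.1
eef_pos: [0.4728, -0.3566, 0.111]
orientation: [-0.0, 0.704, 0.71, -0.0]
wrist_force: [-3.8, 0.2, -0.4]
finger_gap: 0.0089
grasp_force: 59.7
```

```bash
python3 - <<'E'
from h import *
st()
E
```

```text
t 30.10 tcp [ 0.4728 -0.3566  0.111 ] yaw 90.51 tilt [-0.0003  0.    ] F [-3.8  0.2 -0.4] gap 0.0089 g 59.7
```

Call:
{"fn": "move_arm", "kwargs": {
  "rows": [
    [[0, 0, -0.001, 0, 0, 0, 0], [0, 0, -0.001, 0, 0, 0, 0], [0, 0, 0, 0, 0, 0, 0]]
  ]
}}

```text
t: 30.4
eef_pos: [0.4713, -0.3568, 0.1112]
orientation: [0.0, 0.704, 0.71, 0.0]
wrist_force: [-1.4, -0.4, -0.2]
finger_gap: 0.0089
grasp_force: 59.7
```

```bash
python3 - <<'E'
from h import *
st()
E
```

```text
t 30.40 tcp [ 0.4713 -0.3568  0.1112] yaw 90.51 tilt [ 0.0008 -0.0004] F [-1.4 -0.4 -0.2] gap 0.0089 g 59.7
```

Call:
{"fn": "move_arm", "kwargs": {
  "rows": [
    [[0, 0, -0.001, 0, 0, 0, 0], [0, 0, 0, 0, 0, 0, 0], [0.1, 0, 0, 0, 0, 0, 0], [0.12, 0, 0, 0, 0, 0, 0], [0.13, 0, 0, 0, 0, 0, 0], [0.14, 0, 0, 0, 0, 0, 0], [0.15, 0, 0, 0, 0, 0, 0], [0.16, 0, 0, 0, 0, 0, 0], [0.18, 0, 0, 0, 0, 0, 0], [0.2, 0, 0, 0, 0, 0, 0], [0.22, 0, 0, 0, 0, 0, 0], [0.24, 0, 0, 0, 0, 0, 0]]
  ]
}}

```text
t: 31.6
eef_pos: [0.4699, -0.3566, 0.1109]
orientation: [-0.0, 0.704, 0.71, -0.0]
wrist_force: [0.3, -0.3, 0.1]
finger_gap: 0.0206
grasp_force: 0.0
```

Call:
{"fn": "move_arm", "kwargs": {
  "rows": [
    [[0.3, 0, 0, 0, 0, 0, 0], [0.4, 0, 0, 0, 0, 0, 0], [0.5, 0, 0, 0, 0, 0, 0], [0.6, 0, 0, 0, 0, 0, 0], [0.6, 0, 0, -0.02, 0, 0, 0], [0.6, 0, 0, -0.03, 0, 0, 0], [0.6, 0, 0, -0.03, 0, 0, 0], [0.6, 0, 0, -0.03, 0, 0, 0], [0.6, 0, 0, 0, 0, 0, 0]]
  ]
}}

```text
t: 32.5
eef_pos: [0.472, -0.3575, 0.2251]
orientation: [0.003, 0.704, 0.71, 0.001]
wrist_force: [-0.2, 0.3, -0.6]
finger_gap: 0.0514
grasp_force: 0.0
```

```bash
python3 - <<'E'
from h import *
st();S=shot("side")
for b in blobs(S,(15,90,60),(35,255,255),3,(235,255,290,398)): print(b[0].round(1),b[1])
inview(S,(230,235,320,390))
E
```

```text
t 32.50 tcp [ 0.472  -0.3575  0.2251] yaw 90.51 tilt [ 0.0056 -0.0037] F [-0.2  0.3 -0.6] gap 0.0514 g 0.0
[254.  388.8] [249 385  11   8  56]
[270.  388.2] [265 385  11   8  60]
amber [290.5 309.3] [285 307  12   5  51]
amber [289.9 328.5] [284 324  13  10 114]
amber [290.  352.9] [284 350  13   6  67]
amber [241.1 355. ] [235 352  13   7  67]
amber [289.5 373.8] [283 369  14  11 127]
amber [239.  376.3] [233 372  14  10 119]
```

Call:
{"fn": "move_arm", "kwargs": {
  "rows": [
    [[0.6, 0, 0, 0, 0, 0, 0], [0.6, 0, 0, 0, 0, 0, 0], [0.6, 0, 0, 0, 0, 0, 0], [0.6, 0, 0, 0, 0, 0, 0], [0.6, 0, 0, 0, 0, 0, 0], [0.6, 0, 0, 0, 0, 0, 0], [0.6, 0, 0, 0, 0, 0, 0], [0.6, 0, 0, 0, 0, 0, 0], [0.6, 0, 0, 0, 0, 0, 0], [0.6, 0, 0, 0, 0, 0, 0], [0.6, 0, 0, 0, 0, 0, 0], [0.6, 0, 0, 0, 0, 0, 0]]
  ]
}}

```text
t: 33.75
eef_pos: [0.47, -0.3566, 0.221]
orientation: [0.0, 0.704, 0.71, -0.0]
wrist_force: [0.5, -0.4, -0.1]
finger_gap: 0.0511
grasp_force: 0.0
```

Call:
{"fn": "move_arm", "kwargs": {
  "rows": [
    [[0.6, 0, 0, 0, 0, 0, 0], [0.6, 0, 0, 0, 0, 0, 0], [0.6, 0, 0, 0, 0, 0, 0], [0.6, 0, 0, 0, 0, 0, 0], [0.6, 0, 0, 0, 0, 0, 0], [0.6, 0, 0, 0, 0, 0, 0], [0.6, 0, 0, 0, 0, 0, 0], [0.6, 0, 0, 0, 0, 0, 0], [0.6, 0, 0, 0, 0, 0, 0], [0.6, 0, 0, 0, 0, 0, 0], [0.6, 0, 0, 0, 0, 0, 0], [0.6, 0, 0, 0, 0, 0, 0]]
  ]
}}

```text
t: 34.95
eef_pos: [0.4699, -0.3566, 0.2209]
orientation: [-0.0, 0.704, 0.71, -0.0]
wrist_force: [-0.6, -0.2, -0.2]
finger_gap: 0.0513
grasp_force: 0.0
```

Call:
{"fn": "move_arm", "kwargs": {
  "rows": [
    [[0.6, 0, 0, 0, 0, 0, 0], [0.6, 0, 0, 0, 0, 0, 0], [0.6, 0, 0, 0, 0, 0, 0], [0.6, 0, 0, 0, 0, 0, 0], [0.6, 0, 0, 0, 0, 0, 0], [0.6, 0, 0, 0, 0, 0, 0], [0.6, 0, 0, 0, 0, 0, 0], [0.6, 0, 0, 0, 0, 0, 0], [0.6, 0, 0, 0, 0, 0, 0], [0.6, 0, 0, 0, 0, 0, 0], [0.6, 0, 0, 0, 0, 0, 0], [0.6, 0, 0, 0, 0, 0, 0]]
  ]
}}

```text
t: 36.15
eef_pos: [0.47, -0.3566, 0.221]
orientation: [0.0, 0.704, 0.71, -0.0]
wrist_force: [0.4, -1.0, -0.6]
finger_gap: 0.0513
grasp_force: 0.0
```

```bash
python3 - <<'E'
from h import *
st()
for i in range(6):
  S=shot("side")
  print([b[0].round(2).tolist() for b in blobs(S,(15,90,60),(35,255,255),3,(235,255,290,398))],[b[0].round(2).tolist() for b in blobs(S,(3,110,40),(18,255,230),80,(230,235,320,390))])
# mean tilt: vial centre rows/cols -> height difference of sides
a=[plane(S,p,0.118) for p in((289.5,375),(239,377.5))];print(a)
E
```

```text
t 36.15 tcp [ 0.47   -0.3566  0.221 ] yaw 90.52 tilt [ 0. -0.] F [ 0.4 -1.  -0.6] gap 0.0513 g 0.0
[[254.02, 388.75], [270.05, 388.2]] [[289.91, 328.52], [289.48, 373.8], [239.02, 376.25]]
[[254.02, 388.75], [270.05, 388.2]] [[289.91, 328.52], [289.49, 373.84], [238.99, 376.29]]
[[254.02, 388.75], [270.05, 388.2]] [[289.95, 328.48], [289.49, 373.84], [238.99, 376.29]]
[[254.04, 388.71], [270.05, 388.2]] [[289.91, 328.52], [289.49, 373.84], [239.02, 376.25]]
[[270.05, 388.2], [254.09, 388.78]] [[289.91, 328.52], [289.49, 373.84], [238.99, 376.29]]
[[254.02, 388.75], [270.05, 388.2]] [[289.91, 328.52], [289.49, 373.84], [239.02, 376.25]]
[array([ 0.51842927, -0.43380074,  0.118     ]), array([ 0.42203903, -0.43632673,  0.118     ])]
```

The carrier has hung still and level since about t 32.5 (hook at rows 388 throughout). Regrip and lift off.

Call:
{"fn": "move_arm", "kwargs": {
  "rows": [
    [[0.6, 0, 0, 0.03, 0, 0, 0], [0.6, 0, 0, 0.03, 0, 0, 0], [0.6, 0, 0, 0.025, 0, 0, 0], [0.6, 0, 0, 0.015, 0, 0, 0], [0.6, 0, 0, 0.01, 0, 0, 0], [0.6, 0, 0, 0, 0, 0, 0], [0.4, 0, 0, 0, 0, 0, 0], [0.25, 0, 0, 0, 0, 0, 0], [0.15, 0, 0, 0, 0, 0, 0], [0, 0, 0, 0, 0, 0, 0], [0, 0, 0, 0, 0, 0, 0], [0, 0, 0, 0, 0, 0, 0]]
  ]
}}

```text
t: 37.65
eef_pos: [0.4709, -0.3568, 0.1114]
orientation: [0.001, 0.704, 0.71, 0.0]
wrist_force: [5.5, -2.0, -0.2]
finger_gap: 0.0089
grasp_force: 60.0
```

```bash
python3 - <<'E'
from h import *
st()
E
```

```text
t 37.65 tcp [ 0.4709 -0.3568  0.1114] yaw 90.53 tilt [ 0.0018 -0.0007] F [ 5.5 -2.  -0.2] gap 0.0089 g 60.0
```

Call:
{"fn": "move_arm", "kwargs": {
  "rows": [
    [[0, 0, 0.001, -0.002, 0, 0, 0], [0, 0, 0.001, -0.004, 0, 0, 0], [0, 0, 0, -0.005, 0, 0, 0], [0, 0, 0, -0.005, 0, 0, 0], [0, 0, 0, -0.005, 0, 0, 0], [0, 0, 0, -0.005, 0, 0, 0], [0, 0, 0, -0.005, 0, 0, 0], [0, 0, 0, -0.005, 0, 0, 0], [0, 0, 0, -0.005, 0, 0, 0], [0, 0, 0, -0.005, 0, 0, 0], [0, 0, 0, -0.005, 0, 0, 0], [0, 0, 0, -0.01, 0, 0, 0]]
  ]
}}

```text
t: 38.85
eef_pos: [0.4718, -0.3562, 0.1719]
orientation: [-0.001, 0.704, 0.71, 0.0]
wrist_force: [-0.2, 0.0, -5.3]
finger_gap: 0.0085
grasp_force: 59.1
```

Call:
{"fn": "move_arm", "kwargs": {
  "rows": [
    [[0, 0, 0, -0.015, 0, 0, 0], [0, 0, 0, -0.02, 0, 0, 0], [0, 0, 0, -0.02, 0, 0, 0], [0, 0, 0, -0.015, 0, 0, 0], [0, 0, 0, -0.005, 0, 0, 0], [0, 0, 0, 0, 0, 0, 0]]
  ]
}}

```text
t: 39.45
eef_pos: [0.4723, -0.3566, 0.2477]
orientation: [0.001, 0.704, 0.71, 0.0]
wrist_force: [0.3, 0.4, -6.2]
finger_gap: 0.0086
grasp_force: 59.1
```

```bash
python3 - <<'E'
from h import *
st(); S=shot("side")
print([b[0].round(2).tolist() for b in blobs(S,(15,90,60),(35,255,255),3,(235,255,290,398))])
inview(S,(230,200,340,390))
to(.536,.3145,.245,83)
E
```

```text
t 39.45 tcp [ 0.4723 -0.3566  0.2477] yaw 90.52 tilt [ 0.0012 -0.0008] F [ 0.3  0.4 -6.2] gap 0.0086 g 59.1
[[260.59, 381.61]]
amber [293.6 275.3] [293 274   2   4   7]
amber [287.7 295.4] [281 290  14  12 152]
amber [287.6 320.8] [281 318  14   7  80]
amber [235.  323.4] [230 320  11   8  61]
amber [287.1 343.9] [280 338  15  13 169]
amber [233.2 346.7] [230 341   8  13  89]
amber [261.5 380. ] [258 379   8   3  15]
shift(tool) [0.6704 0.0702 0.0018] rz 7.52
```

Call:
{"fn": "move_arm", "kwargs": {
  "rows": [
    [[0, 0.01, 0.001, 0, 0, 0, 0], [0, 0.02, 0.002, 0, 0, 0, 0], [0, 0.03, 0.003, 0, 0, 0, 0], [0, 0.035, 0.0036, 0, 0, 0, 0], [0, 0.035, 0.0036, 0, 0, 0, 0], [0, 0.035, 0.0036, 0, 0, 0, 0], [0, 0.035, 0.0036, 0, 0, 0, 0], [0, 0.035, 0.0036, 0, 0, 0, 0], [0, 0.035, 0.0036, 0, 0, 0, 0], [0, 0.035, 0.0036, 0, 0, 0, 0], [0, 0.035, 0.0036, 0, 0, 0, 0], [0, 0.035, 0.0036, 0, 0, 0, 0]]
  ]
}}

```text
t: 40.7
eef_pos: [0.506, 0.0208, 0.2463]
orientation: [-0.0, 0.704, 0.71, -0.0]
wrist_force: [1.4, 0.0, -5.5]
finger_gap: 0.009
grasp_force: 59.1
```

Call:
{"fn": "move_arm", "kwargs": {
  "rows": [
    [[0, 0.035, 0.0036, 0, 0, 0, 0], [0, 0.035, 0.0036, 0, 0, 0, 0], [0, 0.035, 0.0036, 0, 0, 0, 0], [0, 0.035, 0.0036, 0, 0, 0, 0], [0, 0.035, 0.0036, 0, 0, 0, 0], [0, 0.035, 0.0036, 0, 0, 0, 0], [0, 0.03, 0.003, 0, 0, 0, 0], [0, 0.02, 0.002, 0, 0, 0, 0], [0, 0.01, 0.001, 0, 0, 0, 2.5], [0, 0, 0, 0, 0, 0, 3], [0, 0, 0, 0, 0, 0, 2], [0, 0, 0, 0, 0, 0, 0]]
  ]
}}

```text
t: 41.9
eef_pos: [0.531, 0.2894, 0.246]
orientation: [-0.0, 0.749, 0.663, -0.001]
wrist_force: [0.7, -0.0, -5.3]
finger_gap: 0.0086
grasp_force: 59.1
```

```bash
python3 - <<'E'
from h import *
st(); to(.536,.3145,.0172,83)
E
```

```text
t 41.90 tcp [0.531  0.2894 0.246 ] yaw 83.04 tilt [-0.0016 -0.0006] F [ 0.7 -0.  -5.3] gap 0.0086 g 59.1
shift(tool) [0.0257 0.0022 0.2288] rz 0.04
```

Call:
{"fn": "move_arm", "kwargs": {
  "rows": [
    [[0, 0.013, 0.001, 0.01, 0, 0, 0], [0, 0.0127, 0.0012, 0.02, 0, 0, 0], [0, 0, 0, 0.03, 0, 0, 0], [0, 0, 0, 0.03, 0, 0, 0], [0, 0, 0, 0.03, 0, 0, 0], [0, 0, 0, 0.03, 0, 0, 0], [0, 0, 0, 0.025, 0, 0, 0], [0, 0, 0, 0.02, 0, 0, 0], [0, 0, 0, 0.012, 0, 0, 0], [0, 0, 0, 0.006, 0, 0, 0], [0, 0, 0, 0, 0, 0, 0], [0, 0, 0, 0, 0, 0, 0]]
  ]
}}

```text
t: 43.1
eef_pos: [0.5379, 0.3148, 0.0347]
orientation: [-0.0, 0.749, 0.663, 0.001]
wrist_force: [0.1, 1.2, -6.4]
finger_gap: 0.0087
grasp_force: 59.1
```

```bash
python3 - <<'E'
from h import *
st(); to(.536,.3145,.0172,83)
E
```

```text
t 43.10 tcp [0.5379 0.3148 0.0347] yaw 83.02 tilt [0.001  0.0009] F [ 0.1  1.2 -6.4] gap 0.0087 g 59.1
shift(tool) [-0.0005 -0.0018  0.0175] rz 0.02
```

Call:
{"fn": "move_arm", "kwargs": {
  "rows": [
    [[0, 0, -0.0018, 0.006, 0, 0, 0], [0, 0, 0, 0.005, 0, 0, 0], [0, 0, 0, 0.003, 0, 0, 0], [0, 0, 0, 0.002, 0, 0, 0], [0, 0, 0, 0, 0, 0, 0], [0, 0, 0, 0, 0, 0, 0]]
  ]
}}

```text
t: 43.7
eef_pos: [0.5357, 0.3148, 0.0234]
orientation: [0.001, 0.749, 0.663, 0.001]
wrist_force: [-16.1, -11.8, 51.9]
finger_gap: 0.0088
grasp_force: 67.9
```

```bash
python3 - <<'E'
from h import *
st()
E
```

```text
t 43.70 tcp [0.5357 0.3148 0.0234] yaw 83.01 tilt [ 0.0036 -0.    ] F [-16.1 -11.8  51.9] gap 0.0088 g 67.9
```

It touched down about 5 mm early, so I'll ease up before releasing.

Call:
{"fn": "move_arm", "kwargs": {
  "rows": [
    [[0, 0, 0, -0.002, 0, 0, 0], [0, 0, 0, -0.002, 0, 0, 0], [0, 0, 0, 0, 0, 0, 0], [0, 0, 0, 0, 0, 0, 0]]
  ]
}}

```text
t: 44.1
eef_pos: [0.5358, 0.3148, 0.0235]
orientation: [0.0, 0.749, 0.663, 0.001]
wrist_force: [-5.8, -3.1, 16.6]
finger_gap: 0.0087
grasp_force: 62.7
```

```bash
python3 - <<'E'
from h import *
st()
E
```

```text
t 44.10 tcp [0.5358 0.3148 0.0235] yaw 83.02 tilt [0.0012 0.0004] F [-5.8 -3.1 16.6] gap 0.0087 g 62.7
```

Call:
{"fn": "move_arm", "kwargs": {
  "rows": [
    [[0, 0, 0, -0.0015, 0, 0, 0], [0, 0, 0, 0, 0, 0, 0], [0.12, 0, 0, 0, 0, 0, 0], [0.14, 0, 0, 0, 0, 0, 0], [0.2, 0, 0, 0, 0, 0, 0], [0.3, 0, 0, 0, 0, 0, 0], [0.5, 0, 0, 0, 0, 0, 0], [0.6, 0, 0, 0, 0, 0, 0], [0.6, 0, 0, -0.02, 0, 0, 0], [0.6, 0, 0, -0.04, 0, 0, 0], [0.6, 0, 0, -0.05, 0, 0, 0], [0.6, 0, 0, -0.05, 0, 0, 0]]
  ]
}}

```text
t: 45.3
eef_pos: [0.5352, 0.3142, 0.185]
orientation: [-0.0, 0.749, 0.663, -0.0]
wrist_force: [1.5, -0.2, -0.6]
finger_gap: 0.0514
grasp_force: 0.0
```

Call:
{"fn": "move_arm", "kwargs": {
  "rows": [
    [[0.6, -0.05, 0, -0.03, 0, 0, 0], [0.6, -0.05, 0, -0.03, 0, 0, 0], [0.6, -0.05, 0, -0.02, 0, 0, 0], [0.6, -0.05, 0, -0.02, 0, 0, 0], [0.6, -0.05, 0, 0, 0, 0, 0], [0.6, -0.05, 0, 0, 0, 0, 0], [0.6, -0.05, 0, 0, 0, 0, 0], [0.6, -0.05, 0, 0, 0, 0, 0], [0.6, -0.05, 0, 0, 0, 0, 0], [0.6, -0.05, 0, 0, 0, 0, 0], [0.6, 0, 0, 0, 0, 0, 0]]
  ]
}}

```text
t: 46.4
eef_pos: [0.4755, -0.1685, 0.2715]
orientation: [0.001, 0.752, 0.659, -0.002]
wrist_force: [0.1, 0.7, -0.5]
finger_gap: 0.051
grasp_force: 0.0
```

```bash
python3 - <<'E'
from h import *
st();T=shot("top");S=shot("side");inview(T,(180,200,350,265));inview(S,(255,100,345,265))
cv2.imwrite("pics/n.png",np.hstack([cv2.resize(T["bgr"][195:270,175:275],(400,300),interpolation=cv2.INTER_CUBIC),cv2.resize(S["bgr"][105:180,252:352],(400,300),interpolation=cv2.INTER_CUBIC)]))
for ce,s,m in blobs(T,(0,0,105),(179,70,255),30,(205,218,240,240)): print(ce.round(1),s,rect(m),plane(T,ce,.074).round(4))
E
```

```text
t 46.40 tcp [ 0.4755 -0.1685  0.2715] yaw 82.40 tilt [-0.0016 -0.003 ] F [ 0.1  0.7 -0.5] gap 0.0510 g 0.0
amber [207.5 215.7] [207 213   2   6  11]
amber [219.1 216.8] [218 214   3   7  18]
amber [234.5 218.5] [234 216   2   6  12]
amber [246.1 219.6] [245 217   3   6  17]
amber [231.8 246.4] [231 244   3   6  13]
amber [243.6 247.7] [242 245   4   6  19]
amber [318.2 135.9] [315 134   7   5  30]
amber [283.5 145.2] [281 145   6   2   6]
amber [316.5 147.2] [314 147   6   2   6]
amber [282.8 156.9] [280 154   6   8  32]
amber [314.4 159.1] [311 156   8   8  53]
[229.3 219.9] [226 218   8   5  34] ((229.5, 220.0), (4.0, 7.0), 90.0) [0.5664 0.2831 0.074 ]
[218.8 229.6] [212 228  15   4  54] ((219.0, 229.5), (3.0, 14.0), 90.0) [0.5349 0.3175 0.074 ]
```

View pics/n.png

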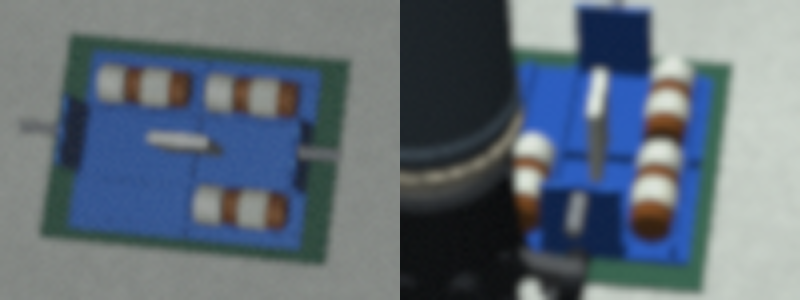

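The carrier stands centred and square on the mat (plate at T (218.8,229.6), which is (0.535, 0.3175), against mat centre (0.535, 0.317)). All three vials are in their cradles.

Call:
{"fn": "move_arm", "kwargs": {
  "rows": [
    [[0.6, 0, 0, 0, 0, 0, 0], [0.6, 0, 0, 0, 0, 0, 0], [0.6, 0, 0, 0, 0, 0, 0], [0.6, 0, 0, 0, 0, 0, 0], [0.6, 0, 0, 0, 0, 0, 0]]
  ]
}}

```text
t: 47.0
eef_pos: [0.4776, -0.1601, 0.2721]
orientation: [-0.0, 0.749, 0.663, 0.0]
wrist_force: [0.5, -0.2, 0.4]
finger_gap: 0.0513
grasp_force: 0.0
```

```bash
python3 -c "
from cell import sign_off
print(sign_off())"
```

```text
the job is handed in; nothing more can be done
None
```

The job is handed in, with no verdict returned: all three vials were laid in the carrier, it hung still and level on the balance for over three seconds, and it is back square on the middle of its mat with the vials still in their cradles.

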